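# Unload and close the cup-forming tool

### The job

The forming tool stands open with freshly pressed brass cups in its die: take the lid off the wooden tray and set it aside on the bench, lift all the cups out of the die and stand them upright in the pockets of the tray, one to a pocket, so that none stands above the fill height, and put the lid back over the tray, fully home. With the die emptied, put the top half of the tool back on it so that its three ball feet settle fully into the cone, the groove and the flat seat. Leave the small things standing around where they are.

Things in the scene. Friction and masses are not known exactly. Their poses are not given: they have to be found in the camera images.
- die_base: Lower half of the tool, fixed: dark steel bed 160 x 152 x 8 mm with a bright die block 88 (x) x 130 (y) mm, top 30 mm above the bench. Origin on the bench under the middle, z up. Six cavities 37 mm wide, 12 mm deep at x = -21, +21, y = -42, 0, +42 mm. On the bed beside the block three steel seats for ball feet: cone and groove along its -x side, flat in the middle of its +x side.
- seat_cone (a point): Where the centre of ball_cone lies when the top plate is home, 23 mm above the bench, at x = -60, y = +50 mm of die_base (axes the same). The seat: a round steel puck 30 mm across, rim 21 mm above the bench, with a 45 degree cone 21 mm wide at the mouth.
- seat_groove (a point): The same for ball_groove, at x = -60, y = -50 mm of die_base. The seat: a block 30 x 34 mm, rim 21 mm above the bench, with a V-groove of 45 degree walls, 21 mm wide at the mouth, running along y.
- seat_flat (a point): The same for ball_flat, at x = +60, y = 0 of die_base. The seat: a flat round pad 30 mm across, its top 14 mm above the bench.
- plate_grip (a point): Middle of the black handle bar of the top plate (0.56 kg), over its centre of mass, 47 mm above the bottom of its ball feet. Bar 12 mm wide (x), 76 long (y), 14 high; 14 mm free below it between posts at y = -28, +28. The plate: aluminium, T-shaped, 8 mm thick, 136 mm wide, from x = -62.5 to +79.5 mm of here, x towards its narrow tongue, z up. At first it stands on its feet on the bench.
- ball_cone (a point): Centre of the ball foot for the cone: x = -52.5, y = +50, z = -38 mm from plate_grip in the plate's axes. The three feet are smooth steel balls 18 mm in diameter under the plate (friction about 0.15, so they slide down the seats' walls); six short punches between them enter the cavities.
- ball_groove (a point): Centre of the ball foot for the groove: x = -52.5, y = -50, z = -38 mm from plate_grip.
- ball_flat (a point): Centre of the ball foot for the flat seat, the single one under the tongue: x = +67.5, y = 0, z = -38 mm from plate_grip.
- tray: Parts tray of pale wood, fixed: base board 112 (x) x 154 (y) x 6 mm; on it a low frame 90 x 132 mm outside, walls 4 mm, top 17 mm above the bench, split by 2 mm strips (tops 15 mm above the bench) into six pockets 40 x 40 mm, centres at x = -21, +21, y = -41.5, 0, +41.5 mm. Origin on the bench under its middle, z up.
- lid_seat (a point): Middle of the top face of the tray's base board, 6 mm above the bench: the lid's rim stands on this face when home, and it is the floor of the pockets. Axes as tray. The bench beyond die, tray and plate, about x = 0.69, y = -0.05 in the robot's frame, is free to set the lid aside.
- lid_grip (a point): Middle of the lid's wooden handle bar (12 mm wide in x, 72 long in y, 14 high, 12 mm free below), 53 mm above the lid's rim. The lid: a pale wooden hood 105 (x) x 147 (y) mm, 95 x 137 inside, 0.22 kg, z up; goes over the tray's frame either way round, 2.5 mm to spare all round. Inside height 28.5 mm: only cups on the pocket floors clear it. At first it is home on the tray.
- stud_anvil: Bystander: small round steel rivet anvil, 33 mm across, 17 mm high, loose on the bench; origin under its centre.
- wax: Bystander: round puck of beeswax, 51 mm across, 18 mm high, loose; origin under its centre.
- thread: Bystander: spool of tan thread standing loose, 42 mm across, 54 mm high; origin under its centre.
- cup_1_mid (a point): Pressed brass cup, 0.04 kg, 26 mm high, this point on its axis half-way up, z up: a dish 22 mm across at the bottom, 34 at the rim, 12 mm high, with a central neck 11 mm in diameter standing out of it (from 1 mm below to 13 mm above this point). At first it stands in a cavity, rim flush with the die block, this point 31 mm above the bench. May be absent.
- cup_2_mid (a point): Another such cup; may be absent.
- cup_3_mid (a point): Another such cup; may be absent.
- cup_4_mid (a point): Another such cup; may be absent.
- cup_5_mid (a point): Another such cup; may be absent.
- cup_6_mid (a point): Another such cup; may be absent.

How it is judged (in metres and radians):
On the way:
1. every cup has been lifted out of the die and stands upright on the floor of a pocket of the tray (x of cup_1_mid in the frame of tray between -0.041 and 0.041 m and y of cup_1_mid in the frame of tray between -0.062 and 0.062 m and z of cup_1_mid in the frame of tray between 0.016 and 0.022 m and angle between each of cup_1_mid, cup_2_mid, cup_3_mid, cup_4_mid, cup_5_mid, cup_6_mid's own z axis and vertical below 0.15 rad and x of cup_2_mid in the frame of tray between -0.041 and 0.041 m and y of cup_2_mid in the frame of tray between -0.062 and 0.062 m and z of cup_2_mid in the frame of tray between 0.016 and 0.022 m and x of cup_3_mid in the frame of tray between -0.041 and 0.041 m and y of cup_3_mid in the frame of tray between -0.062 and 0.062 m and z of cup_3_mid in the frame of tray between 0.016 and 0.022 m and x of cup_4_mid in the frame of tray between -0.041 and 0.041 m and y of cup_4_mid in the frame of tray between -0.062 and 0.062 m and z of cup_4_mid in the frame of tray between 0.016 and 0.022 m and x of cup_5_mid in the frame of tray between -0.041 and 0.041 m and y of cup_5_mid in the frame of tray between -0.062 and 0.062 m and z of cup_5_mid in the frame of tray between 0.016 and 0.022 m and x of cup_6_mid in the frame of tray between -0.041 and 0.041 m and y of cup_6_mid in the frame of tray between -0.062 and 0.062 m and z of cup_6_mid in the frame of tray between 0.016 and 0.022 m), for 0.3 s.
At the end, for the whole second after the job is handed in: Every cup stands upright (within 0.15 rad) on the floor of a tray pocket; the lid is down on the tray's base board (height within 2 mm, centre within 6 mm, level within 0.03 rad); each ball of the top plate is within 2.5 mm of its place in cone, groove and flat; nothing is held (all of step 1 and horizontal distance between lid_grip and lid_seat below 0.006 m and z of lid_grip in the frame of lid_seat between 0.051 and 0.055 m and angle between lid_grip's own z axis and vertical below 0.03 rad and distance between ball_cone and seat_cone below 0.0025 m and distance between ball_groove and seat_groove below 0.0025 m and distance between ball_flat and seat_flat below 0.0025 m); the robot touches nothing.
It fails at once if one of the small things standing around (anvil, beeswax, thread spool) is moved by more than 3 cm (distance of any of stud_anvil, wax, thread from where it was at the start of the episode above 0.03 m).
Of cup_1, cup_2, cup_3, cup_4, cup_5, cup_6 only 4 to 6 are there at a start; the rules pass over those that are not, and their reading is None.
At some moment in a run one of lid, top_plate may be knocked a few centimetres aside while the robot is not near it.
It also fails if it takes over 208 s, if anything falls off the work surface, if the arm or the gripper's body presses on something with over 40 N, if the wrist force passes 120 N, or if a joint passes its speed limit or range.

### The arm

A 6-joint arm with a two-finger parallel gripper is mounted at the origin on a cart in front of the work surface, level with it; the furniture and walls round the work are solid. World frame = base frame: x ahead of the robot, y to its left, z up, the work surface at z = 0. Lengths are in mm, angles in rad, forces in N, time in s.
With the tool pointing down it reaches from about 400 to 925 mm from the base axis. Payload 12.5 kg.
Tool frame: the origin (TCP) lies midway between the tips of the shut fingers; the grasp point (between the pads) lies 19 mm behind it; z points along the fingers, y is the line along which they close (so a half turn about z gives the same grasp; the last joint's range is limited). The gripper opens to 95 mm and grips with 3 to 60 N. Pads are 20 mm wide; open, the fingers measure 119 mm over their backs; the gripper's body (75 mm by 180 mm) begins 59 mm behind the grasp point.
Start: joints at [1.006, 0.491, 1.559, -0, 1.092, -0.106], TCP at [276.782, 560.391, 214.661] pointing down, gripper open.
Joint ranges: [-3.1, 3.1], [-0.84, 2.19], [0.05, 2.79], [-1.13, 4.28], [0.06, 2.93], [-2.69, 2.69]. Speed limits (rad/s): [2.22, 2.22, 2.79, 3.14, 3.14, 3.14].

### API

Orientations are given as [roll, pitch, yaw] about the fixed x, y, z axes, in that order (R = Rz(yaw) Ry(pitch) Rx(roll)).
In Python, from cell import state, viewer, env, models gives the robot as it stands. The module is installed in compiled form; this text tells all that it offers.
- The arm moves only by the tool arm_command, never from a script. Its argument "rows" is a list of rows, each a list of 2 entries, a list of its own where there are three numbers: the shift along the tool's x, y, z normalised to -1 to 1, where 1 is 0.25 m, then the turn about the tool's z normalised to -1 to 1, where 1 is pi rad. A call has exactly 5 rows; each row shifts and turns the commanded pose from where the row before left it, along the tool's axes as they then stand; what a row does not reach is not made up. A row lasts 1/10 s, in which the tool goes at most 50 mm and 8.59 degrees, less where a joint would pass 70% of its speed; a pose out of reach is approached as far as the arm can. A call with a number of a shift or a turn outside -1 to 1 is refused whole. A call with a gripper value outside its range is refused whole. "claw" is the opening, from 0 (shut) to 1 (fully open), set as the call begins (left out, the last holds). The fingers move at their own pace and stop on an object; the grip force is fixed at half the most. Time passes only in rows, so rows that do not move let the fingers close, or fill a call up. It gives the time, the measured TCP pose, the force, the opening and the grip force at its end, in the units of the state.
- state(): the state, without advancing time (a new reading comes with each control period).
- viewer.read_camera(name): name is "side" or "top"; returns (picture, depth): 480x640x3 uint8, red, green, blue; 480x640 float32, mm along the optical axis (not along the pixel's ray), 0 where there is no reading.
- viewer.get_calibration(name): a dict with "camera_matrix" (3x3 intrinsics, pixels), "world_to_cam" (4x4, takes a point from world to camera coordinates). Camera axes: x right, y up, looking along -z (the intrinsics and any distortion apply to the point x, -y, -z); pixel columns grow to the right and rows downward; lengths in mm; the calibration is good to about 2 mm. A picture is of the moment at which its call begins. get_calibration takes no time and is no camera call.
- env.job_done(): hands the job in; it is judged then, once.
Trained networks look in the newest picture that a camera, given by its name, has taken for a name from the list of things; names that differ only in an ending like _2 or _b are one class to them, and where a whole thing is asked for, a point or a joint stands for the part that bears it (a point fixed in the world has none). Each returns a list of dicts, best first, with "confidence" (0 to 1); they miss things now and then, are a little off and sometimes report something else, mostly with a low value. They report only what shows in the picture. A call takes as long as a camera call.
- models.search_frame(camera, label): "position" ([x, y, z] in mm, in world coordinates, good to about 4 mm: the middle of the surface that is visible of it).
- models.mark_of(camera, label): "position" ([x, y, z] in mm, in world coordinates, good to about 4 mm: a listed point, or the origin of a listed thing).
The state is a dict: "t": time; "joints": joint angles; "qvel": joint speeds; "tau": joint torques, N m; "eef_pos": TCP position; "tcp_rot": TCP orientation; "ft_force": force on the tool from outside, world axes, zero at the start; "moment": the same for the moment, N m; "opening": opening from 0.0 (shut) to 1.0 (fully open); "grip_force": force on a finger pad.
Only numpy, scipy, OpenCV 4.12 (cv2) and the standard library are available. Lean on these libraries where they do the work, as an engineer would, in place of code of your own. Each camera call takes 0.05 s, during which the arm holds its last target. There are 200 camera calls.

## Working session

There is one attempt and no reset: what is moved stays moved. The work goes in short steps, Python scripts to look and compute and a tool call to move; the robot and the scene stay as the last step left them, time stands still between calls to the robot, and variables do not carry over. Pictures are saved under pics/ and viewed, at most 14 in all, crops included, and the job is handed in when it is done.

Besides the shell and the picture viewer there is one more tool, called after "Request:" as name(argument=value, ...) on one line, values as JSON. arm_command: Moves the arm, as the interface text tells. Scaled input: -1 to 1 covers 0.25 m each way for a shift and pi rad each way for a turn. Its arguments: {"type":"object","properties":{"rows":{"type":"array","items":{"type":"array"}},"claw":{"type":"number"}},"required":["rows"]}

```bash
mkdir -p pics; cat > look.py <<'E'
from cell import state, viewer, env, models
import numpy as np, cv2
def snap(cam,fn=None):
    p,d=viewer.read_camera(cam)
    if fn: cv2.imwrite('pics/'+fn,p[:,:,::-1])
    return p,d
def cloud(cam,d):
    c=viewer.get_calibration(cam);K=np.array(c['camera_matrix']);T=np.linalg.inv(np.array(c['world_to_cam']))
    v,u=np.mgrid[:480,:640]
    x=(u-K[0,2])/K[0,0]*d;y=(v-K[1,2])/K[1,1]*d
    P=np.stack([x,-y,-d,np.ones_like(d)],-1)@T.T
    W=P[...,:3];W[d==0]=np.nan
    return W
E
python3 - <<'E'
from look import *
s=state();print({k:np.round(v,3).tolist() for k,v in s.items()})
for c in ('top','side'):
    p,d=snap(c,c+'0.png'); k=viewer.get_calibration(c)
    print(c,np.round(k['camera_matrix'],1).tolist(),np.round(k['world_to_cam'],3).tolist())
    for l in ['die_base','tray','plate_grip','lid_grip','ball_flat','seat_flat','seat_cone','stud_anvil','wax','thread','cup_1_mid']:
        print(l,[(np.round(r['position'],0).tolist(),round(r['confidence'],2)) for r in models.mark_of(c,l)][:7])
E
```

```text
{'t': 0.0, 'joints': [1.006, 0.492, 1.559, -0.0, 1.092, -0.106], 'qvel': [0.0, 0.0, 0.001, -0.0, 0.0, -0.001], 'tau': [-0.002, -61.264, -25.817, 0.069, 0.048, -0.0], 'eef_pos': [276.644, 560.179, 214.06], 'tcp_rot': [-3.141, -0.0, 2.683], 'ft_force': [0.297, -0.086, 0.525], 'moment': [0.048, -0.011, 0.01], 'grip_force': 0.0, 'opening': 0.996}
top [[593.1, 0.0, 312.4], [0.0, 593.1, 241.7], [0.0, 0.0, 1.0]] [[0.014, -1.0, -0.004, -8.105], [0.995, 0.013, 0.095, -510.3], [-0.095, -0.005, 0.995, -1462.233], [0.0, 0.0, 0.0, 1.0]]
die_base [([476.0, 54.0, 0.0], 0.72)]
tray []
plate_grip [([493.0, 282.0, 47.0], 0.61)]
lid_grip [([472.0, -194.0, 62.0], 0.9), ([641.0, 123.0, -0.0], 0.38)]
ball_flat [([557.0, 282.0, 9.0], 0.83)]
seat_flat [([533.0, 41.0, 22.0], 0.87)]
seat_cone [([420.0, 108.0, 19.0], 0.6)]
stud_anvil [([643.0, 125.0, 1.0], 0.61)]
wax [([626.0, -260.0, 1.0], 0.58)]
thread [([367.0, -376.0, 1.0], 0.71)]
cup_1_mid []
side [[563.6, 0.0, 322.6], [0.0, 563.6, 237.6], [0.0, 0.0, 1.0]] [[0.972, -0.233, 0.014, -498.646], [0.133, 0.602, 0.787, -124.447], [-0.191, -0.764, 0.617, -1151.921], [0.0, 0.0, 0.0, 1.0]]
die_base [([471.0, 54.0, 0.0], 0.83)]
tray []
plate_grip [([490.0, 279.0, 47.0], 0.72)]
lid_grip [([479.0, -194.0, 60.0], 0.6)]
ball_flat [([560.0, 280.0, 9.0], 0.87)]
seat_flat [([459.0, 102.0, 34.0], 0.71), ([529.0, 40.0, 23.0], 0.65)]
seat_cone [([472.0, -198.0, 57.0], 0.55)]
stud_anvil [([643.0, 128.0, 4.0], 0.64)]
wax [([630.0, -264.0, -1.0], 0.72), ([488.0, 50.0, 31.0], 0.41)]
thread [([370.0, -375.0, -6.0], 0.93), ([455.0, 104.0, 36.0], 0.7), ([404.0, 11.0, 25.0], 0.16)]
cup_1_mid []
```

View pics/top0.png

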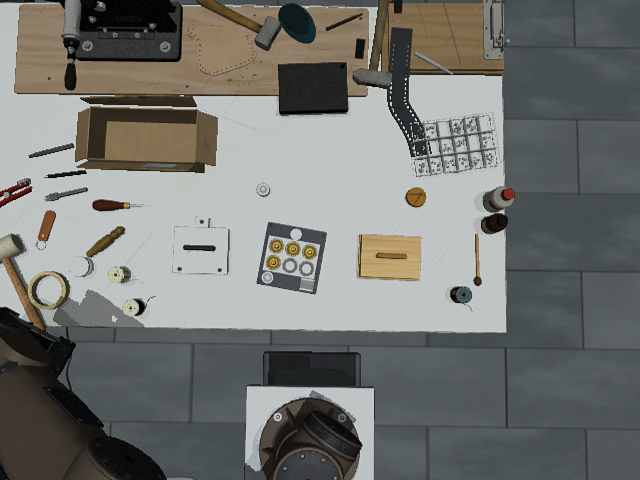

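View pics/side0.png

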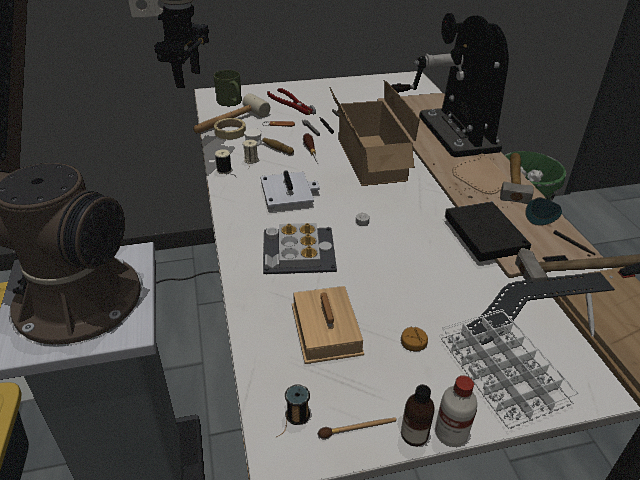

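Top view: plate at about (200,247) with its tongue up (+x), die at (290,258) turned about 8°, lid at (390,257). There are four cups, at (277,245), (292,249), (308,252) and (274,262). Next I measure these precisely.

```bash
cat >> look.py <<'E'
def rect(W,m):
    q=W[m][:,:2].astype(np.float32); r=cv2.minAreaRect(q)
    (cx,cy),(w,h),a=r
    if w>h: w,h,a=h,w,a-90   # w along x-ish, h along y-ish
    a=(a+90)%180-90
    return np.round([cx,cy,w,h,a],1).tolist(),len(q)
def blob(m):
    m=cv2.morphologyEx(m.astype(np.uint8),cv2.MORPH_OPEN,np.ones((3,3)))
    n,l,s,c=cv2.connectedComponentsWithStats(m)
    return l==1+np.argmax(s[1:,4])
def near(W,x,y,r=110): return (abs(W[...,0]-x)<r)&(abs(W[...,1]-y)<r)
def planez(W,p,z,cam):
    "pixels (u,v) -> world at height z"
    c=viewer.get_calibration(cam);K=np.array(c['camera_matrix']);T=np.linalg.inv(np.array(c['world_to_cam']))
    p=np.atleast_2d(p).astype(float)
    r=np.c_[(p[:,0]-K[0,2])/K[0,0],-(p[:,1]-K[1,2])/K[1,1],-np.ones(len(p))]@T[:3,:3].T
    o=T[:3,3]; return (o+r*((z-o[2])/r[:,2])[:,None])[:,:2]
E
python3 - <<'E'
from look import *
for c in ('top','side'):
    p,d=snap(c);W=cloud(c,d);Z=W[...,2];hsv=cv2.cvtColor(p,cv2.COLOR_RGB2HSV)
    print(c,'bench z',np.nanmedian(Z[near(W,600,0,40)]))
    for n,(x,y) in dict(die=(476,54),plate=(500,281),lid=(475,-194)).items():
        N=near(W,x,y,105); zz=Z[N]; print(n,np.histogram(zz,bins=np.arange(-4,76,4))[0].tolist())
    print('dieblock',rect(W,blob(near(W,476,54)&(Z>25)&(Z<36))))
    print('bed',rect(W,blob(near(W,476,54)&(Z>4))))
    print('lidtop',rect(W,blob(near(W,475,-194)&(Z>32)&(Z<48))), 'handle',rect(W,blob(near(W,475,-194)&(Z>54))))
    print('platehandle',rect(W,blob(near(W,495,281)&(Z>44))),'plate',rect(W,blob(near(W,495,281)&(Z>16))))
    g=near(W,476,54,90)&(hsv[...,1]>110)&(hsv[...,0]>12)&(hsv[...,0]<32)&(Z>22)
    n,l,s,cc=cv2.connectedComponentsWithStats(g.astype(np.uint8))
    for i in range(1,n):
        if s[i,4]>15: print('cup',s[i,4],np.round(cc[i]),np.round(planez(W,cc[i],32,c),1).tolist())
p,d=snap('top'); cv2.imwrite('pics/crop1.png',cv2.resize(p[200:320,160:440,::-1],None,fx=2.8,fy=2.8,interpolation=cv2.INTER_CUBIC))
E
```

```text
top bench z 0.6836390339719856
die [1090, 1316, 946, 736, 347, 277, 343, 430, 610, 315, 47, 24, 11, 5, 0, 0, 0, 0, 0]
plate [1470, 1631, 559, 33, 4, 64, 533, 1164, 628, 95, 5, 3, 9, 36, 73, 31, 7, 0, 0]
lid [1370, 1730, 672, 118, 11, 4, 7, 12, 22, 224, 913, 946, 264, 9, 0, 7, 29, 69, 42]
dieblock ([486.3, 49.0, 72.3, 72.4, 68.3], 438)
bed ([472.0, 51.4, 151.5, 160.0, 80.4], 3484)
lidtop ([476.3, -194.4, 105.4, 147.4, -2.0], 2335) handle ([476.1, -194.0, 12.1, 70.6, -2.3], 151)
platehandle ([491.0, 278.3, 10.8, 75.7, 0.8], 154) plate ([498.9, 279.3, 137.6, 141.4, 89.5], 2648)
cup 100 [276. 245.] [[499.3, 89.5]]
cup 110 [293. 249.] [[491.5, 47.8]]
cup 105 [309. 252.] [[484.7, 6.7]]
cup 105 [273. 262.] [[457.8, 95.9]]
side bench z 0.605267123246449
die [700, 1389, 473, 781, 226, 238, 301, 271, 756, 166, 38, 45, 26, 0, 0, 0, 0, 0, 0]
plate [715, 1355, 82, 10, 6, 25, 144, 936, 299, 15, 3, 6, 15, 19, 51, 14, 0, 0, 0]
lid [1706, 3027, 298, 139, 90, 97, 108, 93, 108, 106, 1459, 1470, 10, 1, 3, 25, 34, 142, 15]
dieblock ([469.4, 53.0, 87.4, 136.6, -10.0], 1042)
bed ([468.2, 50.0, 155.7, 159.8, 80.4], 3240)
lidtop ([473.3, -193.4, 105.4, 152.4, -2.0], 3025) handle ([473.1, -193.3, 12.2, 73.5, -2.1], 211)
platehandle ([487.2, 277.7, 11.8, 75.6, -0.6], 96) plate ([495.8, 279.9, 142.6, 143.5, -1.8], 1521)
cup 94 [288. 229.] [[454.9, 97.2]]
cup 203 [307. 234.] [[493.1, 68.4]]
cup 112 [309. 252.] [[482.9, 7.4]]
```

View pics/crop1.png

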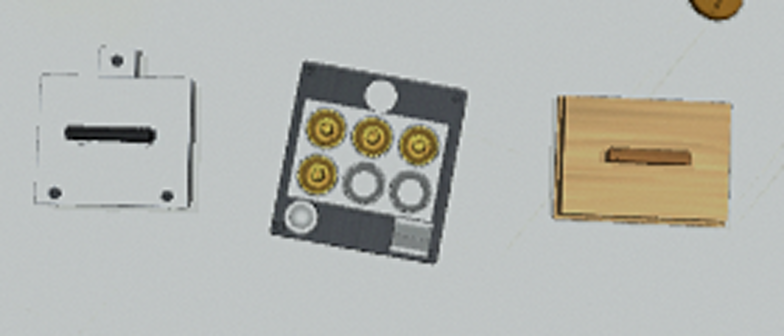

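Four cups, and both cameras agree to a few mm. Die is at about (470.5, 51) with yaw −9.7°, lid at (474.7, −193.9) with yaw −2.1°, plate grip at (489, 278) with yaw ~0. I'll approach the lid.

```bash
cat > go.py <<'E'
import sys; from look import *
# usage: go.py x y z yawdeg(tool)  -> total tool shift, turn, in move units
x,y,z,w=map(float,sys.argv[1:5]); s=state(); e=np.array(s['eef_pos']); ps=s['tcp_rot'][2]
d=np.array([x,y,z])-e; c,n=np.cos(ps),np.sin(ps)
t=np.array([c*d[0]+n*d[1],n*d[0]-c*d[1],-d[2]])
tn=(ps-np.radians(w)+np.pi/2)%np.pi-np.pi/2
print('t',s['t'],'pos',np.round(e,1),'yaw',round(np.degrees(ps),2),'rp',np.round(s['tcp_rot'][:2],3),'open',round(s['opening'],3),'grip',round(s['grip_force'],1),'F',np.round(s['ft_force'],1))
print('shift mm',np.round(t,1),'units',np.round(t/250,4),'turn units',round(tn/np.pi,4))
E
python3 go.py 475 280 214 87.9
```

```text
t 1.35 pos [276.8 560.4 214.7] yaw 153.71 rp [3.142 0.   ] open 1.002 grip 0.0 F [ 0.7 -0.4 -0.3]
shift mm [-301.9 -163.6    0.7] units [-1.2075 -0.6545  0.0027] turn units 0.3656
```

Request:
arm_command(rows=[[[-0.172, -0.0935, 0], 0], [[-0.172, -0.0935, 0], 0], [[-0.172, -0.0935, 0], 0], [[-0.172, -0.0935, 0], 0], [[-0.172, -0.0935, 0], 0]], claw=0.6)

```text
t: 1.85
eef_pos: [418.6, 358.7, 214.8]
tcp_rot: [3.141, 0.0, 2.683]
ft_force: [0.8, 0.3, 0.8]
opening: 0.637
grip_force: 0.0
```

Request:
arm_command(rows=[[[-0.172, -0.0935, 0], 0], [[-0.172, -0.0935, 0], 0], [[0, 0, 0], 0.0457], [[0, 0, 0], 0.0457], [[0, 0, 0], 0.0457]])

```text
t: 2.35
eef_pos: [474.5, 279.8, 214.7]
tcp_rot: [3.141, -0.0, 2.245]
ft_force: [-0.4, 0.2, -0.2]
opening: 0.597
grip_force: 0.0
```

Request:
arm_command(rows=[[[0, 0, 0], 0.0457], [[0, 0, 0], 0.0457], [[0, 0, 0], 0.0457], [[0, 0, 0], 0.0457], [[0, 0, 0], 0.0457]])

```text
t: 2.85
eef_pos: [474.2, 280.4, 214.7]
tcp_rot: [3.141, -0.0, 1.528]
ft_force: [-0.9, 0.1, -0.0]
opening: 0.602
grip_force: 0.0
```

Request:
arm_command(rows=[[[-0.18, 0, 0], 0], [[-0.18, 0, 0], 0], [[-0.18, 0, 0], 0], [[-0.18, 0, 0], 0], [[-0.18, 0, 0], 0]])

```text
t: 3.35
eef_pos: [465.7, 53.9, 214.9]
tcp_rot: [3.141, -0.0, 1.535]
ft_force: [0.5, -0.6, -0.2]
opening: 0.603
grip_force: 0.0
```

Request:
arm_command(rows=[[[-0.18, 0, 0], 0], [[-0.18, 0, 0], 0], [[-0.18, 0, 0], 0], [[-0.18, 0, 0], 0], [[-0.18, 0, 0], 0]])

```text
t: 3.85
eef_pos: [457.4, -171.2, 214.9]
tcp_rot: [3.141, 0.0, 1.534]
ft_force: [0.7, 0.3, -0.2]
opening: 0.601
grip_force: 0.0
```

```bash
python3 go.py 474.7 -193.9 120 87.9; python3 go.py 474.7 -193.9 45 87.9
```

```text
t 3.85 pos [ 457.4 -171.2  214.9] yaw 87.9 rp [3.141 0.   ] open 0.601 grip 0.0 F [ 0.7  0.3 -0.2]
shift mm [-22.   18.1  94.9] units [-0.0881  0.0725  0.3795] turn units -0.0
t 3.85 pos [ 457.4 -171.2  214.9] yaw 87.9 rp [3.141 0.   ] open 0.601 grip 0.0 F [ 0.7  0.3 -0.2]
shift mm [-22.   18.1 169.9] units [-0.0881  0.0725  0.6795] turn units -0.0
```

Request:
arm_command(rows=[[[-0.088, 0.072, 0], 0], [[0, 0, 0.17], 0], [[0, 0, 0.17], 0], [[0, 0, 0.17], 0], [[0, 0, 0.1], 0]])

```text
t: 4.35
eef_pos: [474.0, -191.6, 59.5]
tcp_rot: [-3.139, -0.001, 1.534]
ft_force: [0.3, 0.0, -0.1]
opening: 0.603
grip_force: 0.0
```

Request:
arm_command(rows=[[[0, 0, 0.04], 0], [[0, 0, 0.03], 0], [[0, 0, 0], 0], [[0, 0, 0], 0], [[0, 0, 0], 0]])

```text
t: 4.85
eef_pos: [475.4, -192.2, 45.7]
tcp_rot: [3.14, 0.001, 1.534]
ft_force: [-0.2, 0.2, 0.8]
opening: 0.599
grip_force: 0.0
```

Request:
arm_command(rows=[[[0, 0, 0], 0], [[0, 0, 0], 0], [[0, 0, 0], 0], [[0, 0, 0], 0], [[0, 0, 0], 0]], claw=0)

```text
t: 5.35
eef_pos: [474.9, -191.9, 44.6]
tcp_rot: [3.142, -0.0, 1.534]
ft_force: [-0.7, -0.1, -0.5]
opening: 0.234
grip_force: 0.0
```

Request:
arm_command(rows=[[[0, 0, 0], 0], [[0, 0, 0], 0], [[0, 0, 0], 0], [[0, 0, 0], 0], [[0, 0, 0], 0]])

```text
t: 5.85
eef_pos: [475.0, -192.0, 44.6]
tcp_rot: [3.141, -0.0, 1.534]
ft_force: [0.0, 0.4, -0.8]
opening: 0.123
grip_force: 30.0
```

```bash
python3 go.py 474.7 -193.9 44 87.9
```

```text
t 5.85 pos [ 475.  -192.    44.6] yaw 87.91 rp [ 3.141 -0.   ] open 0.123 grip 30.0 F [ 0.   0.4 -0.8]
shift mm [-1.9 -0.2  0.6] units [-0.0078 -0.0008  0.0024] turn units 0.0
```

Request:
arm_command(rows=[[[0, 0, -0.04], 0], [[0, 0, -0.06], 0], [[0, 0, -0.1], 0], [[0, 0, -0.1], 0], [[0, 0, -0.1], 0]])

```text
t: 6.35
eef_pos: [474.6, -191.8, 146.1]
tcp_rot: [-3.141, -0.0, 1.534]
ft_force: [0.2, -1.2, -2.4]
opening: 0.124
grip_force: 30.0
```

Request:
arm_command(rows=[[[0.1, 0.14, 0], 0], [[0.1, 0.14, 0], 0], [[0.1, 0.14, 0], 0], [[0.1, 0.14, 0], 0], [[0.1, 0.14, 0], 0]])

```text
t: 6.85
eef_pos: [655.4, -72.2, 145.2]
tcp_rot: [-3.141, -0.0, 1.534]
ft_force: [0.5, -1.3, -2.4]
opening: 0.124
grip_force: 30.0
```

Request:
arm_command(rows=[[[0.1, 0.14, 0], 0], [[0, 0, 0.1], 0], [[0, 0, 0.1], 0], [[0, 0, 0.1], 0], [[0, 0, 0], 0]])

```text
t: 7.35
eef_pos: [688.3, -49.3, 66.7]
tcp_rot: [-3.135, -0.001, 1.534]
ft_force: [0.1, -1.0, -3.2]
opening: 0.125
grip_force: 30.0
```

```bash
python3 go.py 690 -50 39.3 87.9
python3 - <<'E'
from look import *
c='top'; p,d=snap(c,'top2.png');W=cloud(c,d);Z=W[...,2]
print('frame',rect(W,blob(near(W,475,-194)&(Z>11)&(Z<25))),'base',rect(W,blob(near(W,475,-194,95)&(Z>3.5))))
h=cv2.cvtColor(p,cv2.COLOR_RGB2HSV); w=blob(near(W,475,-194,95)&(h[...,1]>60)&(Z<20)); print('wood',rect(W,w))
cv2.imwrite('pics/crop2.png',cv2.resize(p[130:310,240:440,::-1],None,fx=3.2,fy=3.2,interpolation=cv2.INTER_CUBIC))
E
```

```text
t 7.35 pos [688.3 -49.3  66.7] yaw 87.91 rp [-3.135e+00 -1.000e-03] open 0.125 grip 30.0 F [ 0.1 -1.  -3.2]
shift mm [-0.6  1.7 27.4] units [-0.0024  0.0068  0.1094] turn units 0.0001
frame ([433.1, -244.4, 5.3, 5.8, -0.3], 9) base ([475.2, -205.5, 110.1, 131.0, -2.9], 1350)
wood ([475.5, -194.4, 111.3, 154.4, -2.0], 2266)
```

View pics/crop2.png

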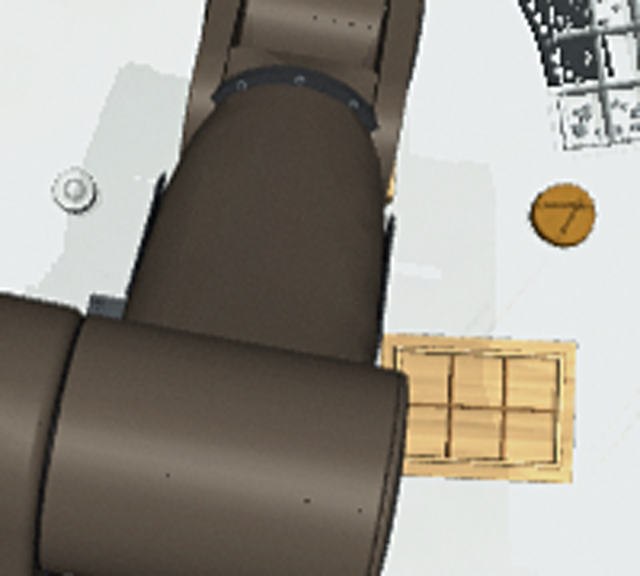

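The tray is visible, all six pockets empty. The spot for the lid is free, so I'll lower it.

Request:
arm_command(rows=[[[0, 0, 0.06], 0], [[0, 0, 0.02], 0], [[0, 0, 0.01], 0], [[0, 0, 0], 0], [[0, 0, 0], 0]])

```text
t: 7.9
eef_pos: [690.5, -49.8, 47.6]
tcp_rot: [3.141, -0.0, 1.534]
ft_force: [-0.9, -0.0, -2.0]
opening: 0.119
grip_force: 30.0
```

```bash
python3 go.py 690 -50 39 87.9
```

```text
t 7.9 pos [690.5 -49.8  47.6] yaw 87.9 rp [ 3.141 -0.   ] open 0.119 grip 30.0 F [-0.9 -0.  -2. ]
shift mm [-0.2 -0.5  8.6] units [-0.001  -0.0019  0.0344] turn units 0.0
```

Request:
arm_command(rows=[[[0, 0, 0.02], 0], [[0, 0, 0.013], 0], [[0, 0, 0], 0], [[0, 0, 0], 0], [[0, 0, 0], 0]])

```text
t: 8.4
eef_pos: [690.2, -49.7, 38.8]
tcp_rot: [-3.141, -0.0, 1.534]
ft_force: [0.8, 0.0, -2.3]
opening: 0.122
grip_force: 30.0
```

Request:
arm_command(rows=[[[0, 0, 0], 0], [[0, 0, 0], 0], [[0, 0, 0], 0], [[0, 0, 0], 0], [[0, 0, 0], 0]], claw=0.5)

```text
t: 8.9
eef_pos: [690.3, -49.7, 39.0]
tcp_rot: [3.141, -0.0, 1.534]
ft_force: [-1.2, -0.1, 0.2]
opening: 0.473
grip_force: 0.0
```

Request:
arm_command(rows=[[[0, 0, -0.1], 0], [[0, 0, -0.1], 0], [[0, 0, -0.1], 0], [[0, 0, -0.1], 0], [[0, 0, 0], 0]])

```text
t: 9.4
eef_pos: [691.7, -49.9, 142.6]
tcp_rot: [3.136, 0.001, 1.534]
ft_force: [0.3, -0.3, -0.6]
opening: 0.499
grip_force: 0.0
```

Request:
arm_command(rows=[[[0.088, -0.131, 0], 0], [[0.088, -0.131, 0], 0], [[0.088, -0.131, 0], 0], [[0.088, -0.131, 0], 0], [[0.088, -0.131, 0], 0]], claw=0.3)

```text
t: 9.9
eef_pos: [529.0, 66.9, 138.3]
tcp_rot: [-3.141, -0.0, 1.534]
ft_force: [0.4, 0.1, -0.3]
opening: 0.301
grip_force: 0.0
```

Request:
arm_command(rows=[[[0.088, -0.131, 0], 0], [[0, 0, 0], 0.0422], [[0, 0, 0.1], 0], [[0, 0, 0.1], 0], [[0, 0, 0], 0]])

```text
t: 10.4
eef_pos: [497.1, 89.3, 86.4]
tcp_rot: [-3.137, 0.001, 1.402]
ft_force: [-0.2, 0.3, -0.5]
opening: 0.299
grip_force: 0.0
```

```bash
python3 go.py 498.5 89 34 80.3
```

```text
t 10.4 pos [497.1  89.3  86.4] yaw 80.32 rp [-3.137e+00  1.000e-03] open 0.299 grip 0.0 F [-0.2  0.3 -0.5]
shift mm [-0.1  1.4 52.4] units [-0.0003  0.0056  0.2096] turn units 0.0001
```

Request:
arm_command(rows=[[[0, 0, 0.1], 0], [[0, 0, 0.08], 0], [[0, 0, 0.025], 0], [[0, 0, 0], 0], [[0, 0, 0], 0]])

```text
t: 10.9
eef_pos: [499.2, 89.4, 38.5]
tcp_rot: [3.141, -0.0, 1.402]
ft_force: [0.8, 0.3, -1.3]
opening: 0.302
grip_force: 0.0
```

```bash
python3 go.py 498.5 89 33 80.3; python3 - <<'E'
from look import *
p,d=snap('side','side3.png')
cv2.imwrite('pics/crop3.png',cv2.resize(p[150:290,220:380,::-1],None,fx=4,fy=4,interpolation=cv2.INTER_CUBIC))
E
```

```text
t 10.9 pos [499.2  89.4  38.5] yaw 80.31 rp [ 3.141 -0.   ] open 0.302 grip 0.0 F [ 0.8  0.3 -1.3]
shift mm [-0.5 -0.6  5.5] units [-0.0019 -0.0024  0.0221] turn units 0.0
```

View pics/crop3.png

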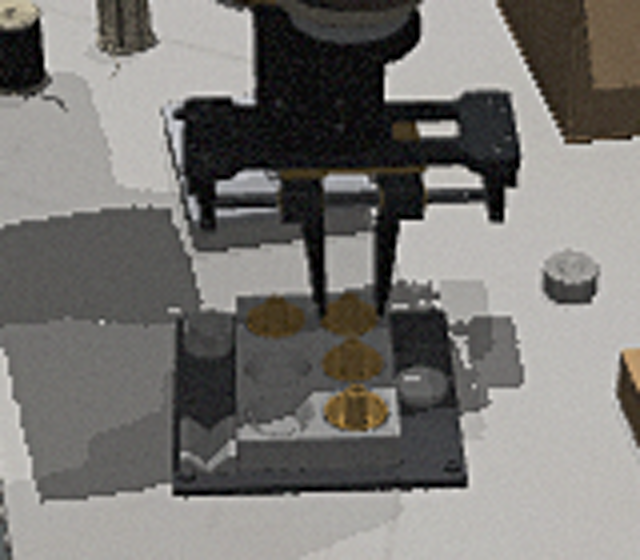

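The fingers straddle cup A correctly. Lower, grip, lift.

Request:
arm_command(rows=[[[0, 0, 0.02], 0], [[0, 0, 0], 0], [[0, 0, 0], 0], [[0, 0, 0], 0], [[0, 0, 0], 0]])

```text
t: 11.45
eef_pos: [498.7, 89.4, 32.7]
tcp_rot: [3.141, -0.0, 1.402]
ft_force: [-0.2, 0.8, 0.0]
opening: 0.304
grip_force: 0.0
```

Request:
arm_command(rows=[[[0, 0, 0], 0], [[0, 0, 0], 0], [[0, 0, 0], 0], [[0, 0, 0], 0], [[0, 0, 0], 0]], claw=0)

```text
t: 11.95
eef_pos: [498.7, 89.4, 32.6]
tcp_rot: [3.142, -0.0, 1.402]
ft_force: [0.5, 0.4, -0.3]
opening: 0.106
grip_force: 30.0
```

Request:
arm_command(rows=[[[0, 0, 0], 0], [[0, 0, -0.04], 0], [[0, 0, -0.06], 0], [[0, 0, -0.08], 0], [[0, 0, -0.06], 0]])

```text
t: 12.45
eef_pos: [498.9, 89.4, 94.3]
tcp_rot: [3.141, -0.0, 1.402]
ft_force: [0.5, 0.1, -0.2]
opening: 0.105
grip_force: 30.0
```

```bash
python3 go.py 494 -236.2 93 80.3;python3 go.py 495.5 -194.7 93 80.3;  python3 go.py 452.1 -234.7 93 80.3;python3 go.py 453.5 -193.3 93 80.3
```

```text
t 12.45 pos [498.9  89.4  94.3] yaw 80.31 rp [ 3.141 -0.   ] open 0.105 grip 30.0 F [ 0.5  0.1 -0.2]
shift mm [-321.8   50.     1.3] units [-1.287   0.1999  0.005 ] turn units 0.0
t 12.45 pos [498.9  89.4  94.3] yaw 80.31 rp [ 3.141 -0.   ] open 0.105 grip 30.0 F [ 0.5  0.1 -0.2]
shift mm [-280.6   44.5    1.3] units [-1.1224  0.1779  0.005 ] turn units 0.0
t 12.45 pos [498.9  89.4  94.3] yaw 80.31 rp [ 3.141 -0.   ] open 0.105 grip 30.0 F [ 0.5  0.1 -0.2]
shift mm [-327.3    8.4    1.3] units [-1.3093  0.0337  0.005 ] turn units 0.0
t 12.45 pos [498.9  89.4  94.3] yaw 80.31 rp [ 3.141 -0.   ] open 0.105 grip 30.0 F [ 0.5  0.1 -0.2]
shift mm [-286.3    2.8    1.3] units [-1.1452  0.0113  0.005 ] turn units 0.0
```

Request:
arm_command(rows=[[[-0.143, 0.0222, 0], 0], [[-0.143, 0.0222, 0], 0], [[-0.143, 0.0222, 0], 0], [[-0.143, 0.0222, 0], 0], [[-0.143, 0.0222, 0], 0]])

```text
t: 12.95
eef_pos: [495.8, -93.0, 93.4]
tcp_rot: [3.141, 0.0, 1.402]
ft_force: [0.1, 0.4, -1.4]
opening: 0.106
grip_force: 30.0
```

Request:
arm_command(rows=[[[-0.143, 0.0222, 0], 0], [[-0.143, 0.0222, 0], 0], [[-0.143, 0.0222, 0], 0], [[-0.143, 0.0222, 0], 0], [[0, 0, 0], 0]])

```text
t: 13.45
eef_pos: [493.9, -240.0, 93.3]
tcp_rot: [3.14, 0.001, 1.398]
ft_force: [0.6, 0.2, -0.6]
opening: 0.102
grip_force: 30.0
```

Request:
arm_command(rows=[[[0, 0, 0.08], 0], [[0, 0, 0.08], 0], [[0, 0, 0.06], 0], [[0, 0, 0], 0], [[0, 0, 0], 0]])

```text
t: 13.95
eef_pos: [494.0, -235.8, 38.2]
tcp_rot: [-3.142, -0.0, 1.402]
ft_force: [1.1, 0.1, -0.5]
opening: 0.107
grip_force: 30.0
```

```bash
python3 go.py 494 -236.2 21.2 80.3; python3 - <<'E'
from look import *
p,d=snap('side','side4.png')
cv2.imwrite('pics/crop4.png',cv2.resize(p[230:380,250:420,::-1],None,fx=3.8,fy=3.8,interpolation=cv2.INTER_CUBIC))
E
```

```text
t 13.95 pos [ 494.  -235.8   38.2] yaw 80.33 rp [-3.142 -0.   ] open 0.107 grip 30.0 F [ 1.1  0.1 -0.5]
shift mm [-0.3  0.1 17. ] units [-0.0014  0.0004  0.0681] turn units 0.0002
```

View pics/crop4.png

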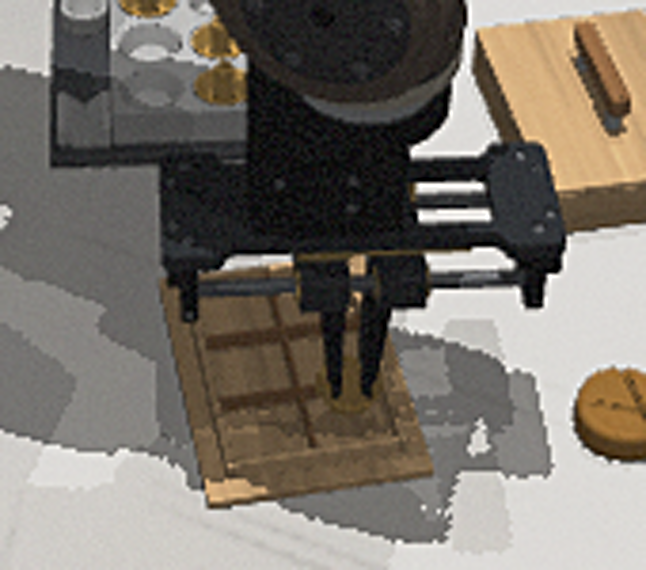

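Request:
arm_command(rows=[[[0, 0, 0.04], 0], [[0, 0, 0.027], 0], [[0, 0, 0], 0], [[0, 0, 0], 0], [[0, 0, 0], 0]])

```text
t: 14.5
eef_pos: [493.8, -236.2, 20.9]
tcp_rot: [-3.142, -0.0, 1.402]
ft_force: [0.0, -0.3, -0.3]
opening: 0.107
grip_force: 30.0
```

Request:
arm_command(rows=[[[0, 0, 0], 0], [[0, 0, 0], 0], [[0, 0, 0], 0], [[0, 0, 0], 0], [[0, 0, 0], 0]], claw=0.3)

```text
t: 15.0
eef_pos: [493.8, -236.2, 20.9]
tcp_rot: [3.141, -0.0, 1.402]
ft_force: [0.4, -0.8, -0.7]
opening: 0.299
grip_force: 0.0
```

Request:
arm_command(rows=[[[0, 0, -0.04], 0], [[0, 0, -0.1], 0], [[0, 0, -0.1], 0], [[0, 0, 0], 0], [[0, 0, 0], 0]])

```text
t: 15.5
eef_pos: [493.9, -236.3, 81.6]
tcp_rot: [3.14, 0.0, 1.402]
ft_force: [-0.1, 0.2, 0.0]
opening: 0.296
grip_force: 0.0
```

Request:
arm_command(rows=[[[0.1594, -0.0287, 0], 0], [[0.1594, -0.0287, 0], 0], [[0.1594, -0.0287, 0], 0], [[0.1594, -0.0287, 0], 0], [[0.1594, -0.0287, 0], 0]])

```text
t: 16.0
eef_pos: [491.3, -32.2, 80.2]
tcp_rot: [-3.14, -0.0, 1.401]
ft_force: [0.4, 0.4, 0.3]
opening: 0.296
grip_force: 0.0
```

Request:
arm_command(rows=[[[0.1594, -0.0287, 0], 0], [[0.1594, -0.0287, 0], 0], [[0, 0, 0], 0], [[0, 0, 0], 0], [[0, 0, 0], 0]])

```text
t: 16.5
eef_pos: [491.1, 46.5, 80.5]
tcp_rot: [-3.141, 0.0, 1.401]
ft_force: [-0.1, -0.5, 0.0]
opening: 0.298
grip_force: 0.0
```

```bash
python3 go.py 491.4 47.7 33 80.3; python3 - <<'E'
from look import *
p,d=snap('top','top5.png')
cv2.imwrite('pics/crop5.png',cv2.resize(p[150:310,240:440,::-1],None,fx=3.2,fy=3.2,interpolation=cv2.INTER_CUBIC))
c='top'; W=cloud(c,d);Z=W[...,2]; hsv=cv2.cvtColor(p,cv2.COLOR_RGB2HSV)
h=hsv; w=blob(near(W,475,-194,95)&(h[...,1]>60)&(Z<50)); print('wood',rect(W,w))
for x,y in [(494,-236)]:
    m=near(W,x,y,20); print(np.round(np.nanmax(Z[m]),1), np.round(np.nanmean(W[m&(Z>24)],0),1))
E
```

```text
t 16.5 pos [491.1  46.5  80.5] yaw 80.28 rp [-3.141  0.   ] open 0.298 grip 0.0 F [-0.1 -0.5  0. ]
shift mm [ 1.2  0.1 47.5] units [0.0047 0.0003 0.19  ] turn units -0.0001
wood ([475.7, -193.9, 112.1, 154.4, -2.3], 2658)
34.4 [ 493.8 -236.9   29.5]
```

View pics/crop5.png

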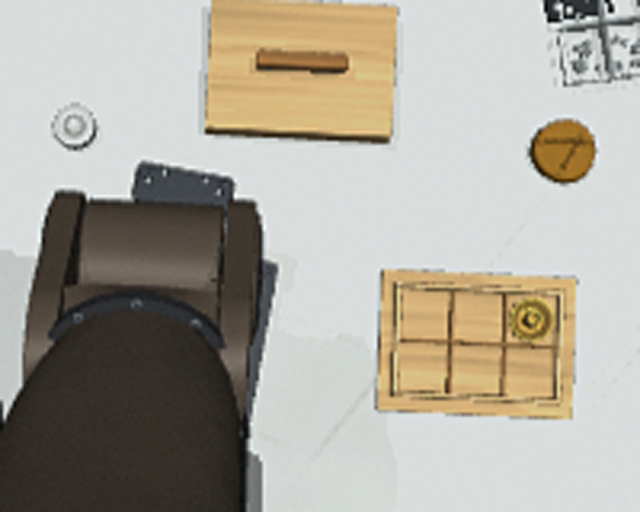

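Cup 1 sits centred in its pocket: crop (530,318), neck top at about 32 mm. Next, cup B.

Request:
arm_command(rows=[[[0.0047, 0, 0], 0], [[0, 0, 0.1], 0], [[0, 0, 0.07], 0], [[0, 0, 0.02], 0], [[0, 0, 0], 0]])

```text
t: 17.05
eef_pos: [491.3, 47.9, 33.0]
tcp_rot: [-3.14, 0.0, 1.401]
ft_force: [0.5, -0.2, 0.4]
opening: 0.3
grip_force: 0.0
```

Request:
arm_command(rows=[[[0, 0, 0], 0], [[0, 0, 0], 0], [[0, 0, 0], 0], [[0, 0, 0], 0], [[0, 0, 0], 0]], claw=0)

```text
t: 17.55
eef_pos: [491.8, 48.4, 33.9]
tcp_rot: [3.141, -0.0, 1.402]
ft_force: [-1.8, -0.9, 6.7]
opening: 0.104
grip_force: 30.0
```

Request:
arm_command(rows=[[[0, 0, 0], 0], [[0, 0, -0.04], 0], [[0, 0, -0.06], 0], [[0, 0, -0.08], 0], [[0, 0, -0.06], 0]])

```text
t: 18.05
eef_pos: [491.5, 48.4, 94.9]
tcp_rot: [3.141, -0.0, 1.402]
ft_force: [0.3, -0.8, -0.2]
opening: 0.106
grip_force: 30.0
```

Request:
arm_command(rows=[[[-0.1589, 0.0298, 0], 0], [[-0.1589, 0.0298, 0], 0], [[-0.1589, 0.0298, 0], 0], [[-0.1589, 0.0298, 0], 0], [[-0.1589, 0.0298, 0], 0]])

```text
t: 18.55
eef_pos: [494.5, -155.2, 94.1]
tcp_rot: [3.141, -0.0, 1.402]
ft_force: [0.7, 0.3, -0.7]
opening: 0.108
grip_force: 30.0
```

Request:
arm_command(rows=[[[-0.1589, 0.0298, 0], 0], [[0, 0, 0], 0], [[0, 0, 0.08], 0], [[0, 0, 0.08], 0], [[0, 0, 0], 0]])

```text
t: 19.05
eef_pos: [494.3, -193.2, 52.1]
tcp_rot: [-3.138, -0.001, 1.402]
ft_force: [-0.6, -0.0, 1.1]
opening: 0.105
grip_force: 30.0
```

```bash
python3 go.py 495.5 -194.7 21 80.3
```

```text
t 19.05 pos [ 494.3 -193.2   52.1] yaw 80.31 rp [-3.138e+00 -1.000e-03] open 0.105 grip 30.0 F [-0.6 -0.   1.1]
shift mm [-1.3  1.4 31.1] units [-0.0051  0.0056  0.1243] turn units 0.0001
```

Request:
arm_command(rows=[[[0, 0.002, 0.06], 0], [[0, 0, 0.04], 0], [[0, 0, 0.022], 0], [[0, 0, 0], 0], [[0, 0, 0], 0]])

```text
t: 19.55
eef_pos: [496.1, -194.2, 23.3]
tcp_rot: [3.141, 0.0, 1.402]
ft_force: [-0.3, -1.6, -0.8]
opening: 0.103
grip_force: 30.0
```

```bash
python3 go.py 495.5 -194.7 21.5 80.3
```

```text
t 19.55 pos [ 496.1 -194.2   23.3] yaw 80.32 rp [3.141 0.   ] open 0.103 grip 30.0 F [-0.3 -1.6 -0.8]
shift mm [-0.6 -0.5  1.8] units [-0.0025 -0.0019  0.0072] turn units 0.0001
```

Request:
arm_command(rows=[[[0, 0, 0.0065], 0], [[0, 0, 0], 0], [[0, 0, 0], 0], [[0, 0, 0], 0], [[0, 0, 0], 0]])

```text
t: 20.05
eef_pos: [496.2, -194.3, 21.9]
tcp_rot: [3.14, 0.0, 1.402]
ft_force: [-0.3, 0.8, 5.8]
opening: 0.104
grip_force: 30.0
```

Request:
arm_command(rows=[[[0, 0, 0], 0], [[0, 0, 0], 0], [[0, 0, 0], 0], [[0, 0, 0], 0], [[0, 0, 0], 0]], claw=0.3)

```text
t: 20.55
eef_pos: [495.9, -194.2, 21.2]
tcp_rot: [-3.142, -0.0, 1.402]
ft_force: [-0.2, -0.5, 0.5]
opening: 0.297
grip_force: 0.0
```

Request:
arm_command(rows=[[[0, 0, -0.04], 0], [[0, 0, -0.1], 0], [[0, 0, -0.1], 0], [[0, 0, 0], 0], [[0, 0, 0], 0]])

```text
t: 21.05
eef_pos: [496.0, -194.3, 82.0]
tcp_rot: [3.14, 0.0, 1.402]
ft_force: [0.5, 0.6, -0.5]
opening: 0.301
grip_force: 0.0
```

Request:
arm_command(rows=[[[0.1568, -0.0361, 0], 0], [[0.1568, -0.0361, 0], 0], [[0.1568, -0.0361, 0], 0], [[0.1568, -0.0361, 0], 0], [[0.1568, -0.0361, 0], 0]])

```text
t: 21.55
eef_pos: [483.7, 8.1, 80.5]
tcp_rot: [-3.14, -0.0, 1.401]
ft_force: [0.8, 0.2, 0.7]
opening: 0.3
grip_force: 0.0
```

Request:
arm_command(rows=[[[0, 0, 0], 0], [[0, 0, 0.1], 0], [[0, 0, 0.05], 0], [[0, 0, 0], 0], [[0, 0, 0], 0]])

```text
t: 22.05
eef_pos: [484.3, 6.2, 43.5]
tcp_rot: [-3.141, -0.0, 1.401]
ft_force: [-0.3, 0.0, 0.8]
opening: 0.298
grip_force: 0.0
```

```bash
python3 go.py 484.5 6.5 33.5 80.3
```

```text
t 22.05 pos [484.3   6.2  43.5] yaw 80.28 rp [-3.141 -0.   ] open 0.298 grip 0.0 F [-0.3  0.   0.8]
shift mm [ 0.3  0.2 10. ] units [0.0013 0.0006 0.0401] turn units -0.0001
```

Request:
arm_command(rows=[[[0, 0, 0.038], 0], [[0, 0, 0], 0], [[0, 0, 0], 0], [[0, 0, 0], 0], [[0, 0, 0], 0]])

```text
t: 22.55
eef_pos: [484.5, 6.6, 34.5]
tcp_rot: [3.141, -0.0, 1.402]
ft_force: [0.3, -0.3, 0.6]
opening: 0.3
grip_force: 0.0
```

Request:
arm_command(rows=[[[0, 0, 0], 0], [[0, 0, 0], 0], [[0, 0, 0], 0], [[0, 0, 0], 0], [[0, 0, 0], 0]], claw=0)

```text
t: 23.05
eef_pos: [484.4, 6.6, 34.3]
tcp_rot: [3.141, -0.0, 1.402]
ft_force: [-0.5, 0.2, 1.6]
opening: 0.104
grip_force: 30.0
```

Request:
arm_command(rows=[[[0, 0, 0], 0], [[0, 0, -0.04], 0], [[0, 0, -0.06], 0], [[0, 0, -0.08], 0], [[0, 0, -0.06], 0]])

```text
t: 23.55
eef_pos: [484.5, 6.6, 95.8]
tcp_rot: [3.141, -0.0, 1.402]
ft_force: [0.1, -0.2, 0.5]
opening: 0.101
grip_force: 30.0
```

Request:
arm_command(rows=[[[-0.162, 0.0058, 0], 0], [[-0.162, 0.0058, 0], 0], [[-0.162, 0.0058, 0], 0], [[-0.162, 0.0058, 0], 0], [[-0.162, 0.0058, 0], 0]])

```text
t: 24.05
eef_pos: [457.0, -195.8, 94.9]
tcp_rot: [3.141, 0.0, 1.402]
ft_force: [0.8, 0.7, -1.0]
opening: 0.102
grip_force: 30.0
```

Request:
arm_command(rows=[[[-0.162, 0.0058, 0], 0], [[0, 0, 0], 0], [[0, 0, 0.08], 0], [[0, 0, 0.08], 0], [[0, 0, 0], 0]])

```text
t: 24.55
eef_pos: [451.2, -233.3, 53.0]
tcp_rot: [-3.138, -0.002, 1.402]
ft_force: [0.3, 0.7, -0.5]
opening: 0.104
grip_force: 30.0
```

Request:
arm_command(rows=[[[0, 0, 0.06], 0], [[0, 0, 0.04], 0], [[0, 0, 0], 0], [[0, 0, 0], 0], [[0, 0, 0], 0]])

```text
t: 25.05
eef_pos: [452.3, -234.4, 29.9]
tcp_rot: [3.141, 0.0, 1.402]
ft_force: [-0.7, 0.6, -0.7]
opening: 0.098
grip_force: 30.0
```

```bash
python3 go.py 452.1 -234.7 21.5 80.3
```

```text
t 25.05 pos [ 452.3 -234.4   29.9] yaw 80.32 rp [3.141 0.   ] open 0.098 grip 30.0 F [-0.7  0.6 -0.7]
shift mm [-0.3 -0.2  8.4] units [-0.0013 -0.0007  0.0336] turn units 0.0001
```

Request:
arm_command(rows=[[[0, 0, 0.02], 0], [[0, 0, 0.01], 0], [[0, 0, 0], 0], [[0, 0, 0], 0], [[0, 0, 0], 0]])

```text
t: 25.55
eef_pos: [452.2, -234.4, 22.2]
tcp_rot: [3.141, 0.0, 1.402]
ft_force: [-1.6, 0.6, 9.4]
opening: 0.102
grip_force: 30.0
```

Request:
arm_command(rows=[[[0, 0, 0], 0], [[0, 0, 0], 0], [[0, 0, 0], 0], [[0, 0, 0], 0], [[0, 0, 0], 0]], claw=0.3)

```text
t: 26.05
eef_pos: [452.0, -234.3, 21.6]
tcp_rot: [-3.141, -0.0, 1.402]
ft_force: [-1.0, -0.3, 0.1]
opening: 0.301
grip_force: 0.0
```

Request:
arm_command(rows=[[[0, 0, -0.04], 0], [[0, 0, -0.1], 0], [[0, 0, -0.1], 0], [[0, 0, 0], 0], [[0, 0, 0], 0]])

```text
t: 26.55
eef_pos: [452.2, -234.4, 82.4]
tcp_rot: [3.14, 0.0, 1.402]
ft_force: [0.3, 0.1, -0.0]
opening: 0.303
grip_force: 0.0
```

Request:
arm_command(rows=[[[0.1451, -0.0225, 0], 0], [[0.1451, -0.0225, 0], 0], [[0.1451, -0.0225, 0], 0], [[0.1451, -0.0225, 0], 0], [[0.1451, -0.0225, 0], 0]])

```text
t: 27.05
eef_pos: [454.2, -49.4, 81.0]
tcp_rot: [-3.14, -0.0, 1.401]
ft_force: [0.8, -0.2, -0.2]
opening: 0.296
grip_force: 0.0
```

Request:
arm_command(rows=[[[0.1451, -0.0225, 0], 0], [[0.1451, -0.0225, 0], 0], [[0.1451, -0.0225, 0], 0], [[0.1451, -0.0225, 0], 0], [[0, 0, 0], 0]])

```text
t: 27.55
eef_pos: [456.4, 99.1, 81.0]
tcp_rot: [-3.14, -0.0, 1.405]
ft_force: [-0.8, -0.4, 0.8]
opening: 0.303
grip_force: 0.0
```

Request:
arm_command(rows=[[[0, 0, 0.1], 0], [[0, 0, 0.05], 0], [[0, 0, 0], 0], [[0, 0, 0], 0], [[0, 0, 0], 0]])

```text
t: 28.05
eef_pos: [457.3, 95.7, 44.6]
tcp_rot: [3.141, -0.0, 1.401]
ft_force: [-0.4, 0.5, 0.5]
opening: 0.301
grip_force: 0.0
```

```bash
python3 go.py 457.2 95.9 34 80.3
```

```text
t 28.05 pos [457.3  95.7  44.6] yaw 80.28 rp [ 3.141 -0.   ] open 0.301 grip 0.0 F [-0.4  0.5  0.5]
shift mm [ 0.2 -0.2 10.6] units [ 0.0008 -0.0007  0.0426] turn units -0.0001
```

Request:
arm_command(rows=[[[0, 0, 0.041], 0], [[0, 0, 0], 0], [[0, 0, 0], 0], [[0, 0, 0], 0], [[0, 0, 0], 0]])

```text
t: 28.55
eef_pos: [457.2, 96.0, 34.1]
tcp_rot: [3.141, -0.0, 1.402]
ft_force: [-0.5, -0.2, 0.6]
opening: 0.298
grip_force: 0.0
```

Request:
arm_command(rows=[[[0, 0, 0], 0], [[0, 0, 0], 0], [[0, 0, 0], 0], [[0, 0, 0], 0], [[0, 0, 0], 0]], claw=0)

```text
t: 29.05
eef_pos: [457.1, 96.0, 34.0]
tcp_rot: [3.142, -0.0, 1.402]
ft_force: [-0.6, -0.1, 0.4]
opening: 0.104
grip_force: 30.0
```

Request:
arm_command(rows=[[[0, 0, 0], 0], [[0, 0, -0.04], 0], [[0, 0, -0.06], 0], [[0, 0, -0.08], 0], [[0, 0, -0.06], 0]])

```text
t: 29.55
eef_pos: [457.2, 96.0, 95.5]
tcp_rot: [3.141, -0.0, 1.402]
ft_force: [0.1, 0.6, 0.5]
opening: 0.101
grip_force: 30.0
```

Request:
arm_command(rows=[[[-0.1633, 0.0257, 0], 0], [[-0.1633, 0.0257, 0], 0], [[-0.1633, 0.0257, 0], 0], [[-0.1633, 0.0257, 0], 0], [[-0.1633, 0.0257, 0], 0]])

```text
t: 30.05
eef_pos: [454.2, -112.3, 94.7]
tcp_rot: [3.141, 0.0, 1.402]
ft_force: [0.3, 0.2, -0.7]
opening: 0.1
grip_force: 30.0
```

Request:
arm_command(rows=[[[-0.1633, 0.0257, 0], 0], [[-0.1633, 0.0257, 0], 0], [[0, 0, 0], 0], [[0, 0, 0.08], 0], [[0, 0, 0.08], 0]])

```text
t: 30.55
eef_pos: [453.4, -193.4, 54.4]
tcp_rot: [3.14, 0.0, 1.401]
ft_force: [-0.7, -0.6, -1.1]
opening: 0.101
grip_force: 30.0
```

Request:
arm_command(rows=[[[0, 0, 0.06], 0], [[0, 0, 0.04], 0], [[0, 0, 0], 0], [[0, 0, 0], 0], [[0, 0, 0], 0]])

```text
t: 31.05
eef_pos: [453.7, -193.3, 29.7]
tcp_rot: [3.141, 0.0, 1.402]
ft_force: [0.2, 0.6, -0.8]
opening: 0.102
grip_force: 30.0
```

```bash
python3 go.py 453.5 -193.4 22.4 80.3
```

```text
t 31.05 pos [ 453.7 -193.3   29.7] yaw 80.32 rp [3.141 0.   ] open 0.102 grip 30.0 F [ 0.2  0.6 -0.8]
shift mm [-0.1 -0.2  7.3] units [-0.0005 -0.0007  0.0294] turn units 0.0001
```

Request:
arm_command(rows=[[[0, 0, 0.02], 0], [[0, 0, 0.01], 0], [[0, 0, 0], 0], [[0, 0, 0], 0], [[0, 0, 0], 0]])

```text
t: 31.55
eef_pos: [453.5, -193.4, 21.6]
tcp_rot: [3.141, 0.0, 1.402]
ft_force: [0.3, 0.3, 3.1]
opening: 0.103
grip_force: 30.0
```

Request:
arm_command(rows=[[[0, 0, 0], 0], [[0, 0, 0], 0], [[0, 0, 0], 0], [[0, 0, 0], 0], [[0, 0, 0], 0]], claw=0.3)

```text
t: 32.05
eef_pos: [453.3, -193.3, 21.4]
tcp_rot: [-3.142, -0.0, 1.402]
ft_force: [-0.7, 0.1, -0.5]
opening: 0.3
grip_force: 0.0
```

Request:
arm_command(rows=[[[0, 0, -0.04], 0], [[0, 0, -0.1], 0], [[0, 0, -0.18], 0], [[0, 0, -0.18], 0], [[0, 0, 0], 0]])

```text
t: 32.55
eef_pos: [455.1, -194.2, 152.1]
tcp_rot: [3.133, 0.003, 1.402]
ft_force: [0.6, -0.3, 0.0]
opening: 0.3
grip_force: 0.0
```

Request:
arm_command(rows=[[[0.162, -0.0126, 0], 0], [[0.162, -0.0126, 0], 0], [[0.162, -0.0126, 0], 0], [[0.162, -0.0126, 0], 0], [[0.162, -0.0126, 0], 0]])

```text
t: 33.05
eef_pos: [471.5, 10.6, 146.6]
tcp_rot: [-3.141, -0.0, 1.401]
ft_force: [0.9, -0.9, -0.2]
opening: 0.296
grip_force: 0.0
```

Request:
arm_command(rows=[[[0.162, -0.0126, 0], 0], [[0.162, -0.0126, 0], 0], [[0, 0, 0], 0], [[0, 0, 0], 0], [[0, 0, 0], 0]])

```text
t: 33.55
eef_pos: [479.1, 89.2, 146.5]
tcp_rot: [-3.141, 0.0, 1.401]
ft_force: [-0.7, -0.1, 0.1]
opening: 0.302
grip_force: 0.0
```

```bash
cat > meas.py <<'E'
from look import *
for c in ('top','side'):
    p,d=snap(c,'m_%s.png'%c);W=cloud(c,d);Z=W[...,2];h=cv2.cvtColor(p,cv2.COLOR_RGB2HSV)
    L=blob(near(W,690,-50,120)&(Z>26)&(Z<42)&(h[...,1]>50)); print(c,'lidtop',rect(W,L))
    l=np.nanmean(W[L],0); print('handle',rect(W,blob(near(W,l[0],l[1],50)&(Z>44)&(Z<65))))
    print('wood',rect(W,blob(near(W,475,-194,95)&(h[...,1]>50)&(Z<50))))
    print('plate',rect(W,blob(near(W,495,281,130)&(Z>16)&(Z<34))),'handle',rect(W,blob(near(W,495,281)&(Z>44)&(Z<60))))
    if c=='top': cv2.imwrite('pics/crop_m.png',cv2.resize(p[150:310,160:440,::-1],None,fx=2.8,fy=2.8,interpolation=cv2.INTER_CUBIC))
    for x,y in [(494,-236),(496,-194),(452,-234),(454,-193)]:
        m=near(W,x,y,11)&(Z>22); print('cup',np.round(np.nanmean(W[m],0),1),round(float(np.nanpercentile(Z[m],95)),1))
E
python3 meas.py; python3 go.py 690 -50 150 87.9
```

```text
top lidtop ([643.4, -28.7, 106.7, 146.2, -2.2], 2177)
handle ([643.3, -44.3, 13.0, 38.0, -4.7], 81)
wood ([475.7, -194.2, 111.7, 154.7, -2.1], 2675)
plate ([498.7, 285.2, 126.0, 141.5, -89.4], 2172) handle ([490.6, 279.0, 11.9, 76.6, -0.8], 151)
cup [ 494.3 -234.4   29.5] 37.0
cup [ 496.2 -193.7   29.6] 33.5
cup [ 452.9 -234.6   30.2] 36.7
cup [ 454.6 -192.1   30. ] 36.5
side lidtop ([640.7, -28.4, 106.8, 152.4, -2.2], 1989)
handle ([639.9, -26.8, 12.7, 76.8, -2.0], 169)
wood ([472.9, -192.5, 111.7, 158.6, -2.0], 3493)
plate ([495.9, 281.6, 141.8, 146.8, -0.8], 1357) handle ([485.1, 302.0, 6.9, 33.6, -2.7], 21)
cup [ 492.2 -235.2   28.9] 34.4
cup [ 493.6 -194.8   29.2] 34.5
cup [ 450.1 -234.3   29. ] 33.8
cup [ 451.  -192.9   28.6] 33.8
t 33.65 pos [479.3  88.8 146.5] yaw 80.22 rp [-3.141  0.   ] open 0.3 grip 0.0 F [-0.3  0.5 -0. ]
shift mm [-101.   231.2   -3.5] units [-0.404   0.9249 -0.0139] turn units -0.0427
```

View pics/crop_m.png

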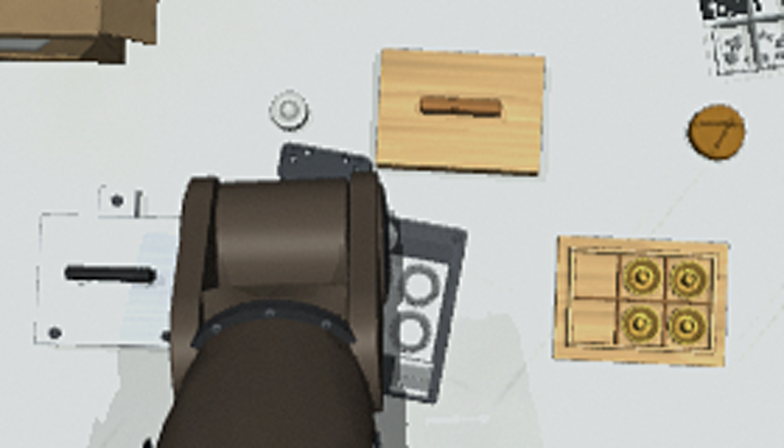

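The network-free measurements show the lid was knocked to about (642, −28.5), yaw unchanged. All four cups stand centred on the pocket floors. I'll fetch the lid.

Request:
arm_command(rows=[[[0, 0, 0], -0.0421], [[-0.0873, 0.1338, 0], 0], [[-0.0873, 0.1338, 0], 0], [[-0.0873, 0.1338, 0], 0], [[-0.0873, 0.1338, 0], 0]], claw=0.6)

```text
t: 34.15
eef_pos: [610.8, -4.7, 146.5]
tcp_rot: [-3.142, -0.0, 1.532]
ft_force: [0.2, -0.3, 0.3]
opening: 0.592
grip_force: 0.0
```

Request:
arm_command(rows=[[[-0.0873, 0.1338, 0], 0], [[0, 0, 0], 0], [[0, 0, 0.1], 0], [[0, 0, 0.1], 0], [[0, 0, 0], 0]])

```text
t: 34.65
eef_pos: [640.4, -26.0, 93.6]
tcp_rot: [-3.136, -0.001, 1.533]
ft_force: [-0.3, 0.2, 0.8]
opening: 0.6
grip_force: 0.0
```

```bash
python3 go.py 642.3 -26.6 39 87.8
```

```text
t 34.65 pos [640.4 -26.   93.6] yaw 87.81 rp [-3.136e+00 -1.000e-03] open 0.6 grip 0.0 F [-0.3  0.2  0.8]
shift mm [-0.5  1.9 54.6] units [-0.002   0.0078  0.2185] turn units 0.0
```

Request:
arm_command(rows=[[[0, 0, 0.1], 0], [[0, 0, 0.08], 0], [[0, 0, 0.03], 0], [[0, 0, 0], 0], [[0, 0, 0], 0]])

```text
t: 35.15
eef_pos: [642.9, -25.6, 45.3]
tcp_rot: [3.14, 0.0, 1.534]
ft_force: [0.9, 0.4, 0.3]
opening: 0.6
grip_force: 0.0
```

```bash
python3 go.py 642.3 -26.6 39 87.8
```

```text
t 35.15 pos [642.9 -25.6  45.3] yaw 87.88 rp [3.14 0.  ] open 0.6 grip 0.0 F [0.9 0.4 0.3]
shift mm [-1.  -0.6  6.3] units [-0.0042 -0.0024  0.025 ] turn units 0.0004
```

Request:
arm_command(rows=[[[-0.004, 0, 0.012], 0], [[0, 0, 0.01], 0], [[0, 0, 0], 0], [[0, 0, 0], 0], [[0, 0, 0], 0]])

```text
t: 35.65
eef_pos: [642.5, -26.3, 38.6]
tcp_rot: [3.141, -0.0, 1.534]
ft_force: [0.9, -0.0, 1.2]
opening: 0.595
grip_force: 0.0
```

Request:
arm_command(rows=[[[0, 0, 0], 0], [[0, 0, 0], 0], [[0, 0, 0], 0], [[0, 0, 0], 0], [[0, 0, 0], 0]], claw=0)

```text
t: 36.15
eef_pos: [642.4, -26.3, 38.5]
tcp_rot: [-3.142, -0.0, 1.534]
ft_force: [-0.2, -0.4, 0.3]
opening: 0.234
grip_force: 0.0
```

Request:
arm_command(rows=[[[0, 0, 0], 0], [[0, 0, 0], 0], [[0, 0, 0], 0], [[0, 0, 0], 0], [[0, 0, 0], 0]])

```text
t: 36.65
eef_pos: [642.5, -26.3, 38.5]
tcp_rot: [3.141, -0.0, 1.534]
ft_force: [0.0, -0.2, -0.1]
opening: 0.122
grip_force: 30.0
```

Request:
arm_command(rows=[[[0, 0, -0.04], 0], [[0, 0, -0.1], 0], [[0, 0, -0.1], 0], [[0, 0, -0.1], 0], [[0, 0, -0.1], 0]])

```text
t: 37.15
eef_pos: [642.1, -26.3, 150.0]
tcp_rot: [-3.141, -0.0, 1.534]
ft_force: [0.9, 0.1, -2.2]
opening: 0.123
grip_force: 30.0
```

Request:
arm_command(rows=[[[-0.1143, -0.1074, 0], 0], [[-0.1143, -0.1074, 0], 0], [[-0.1143, -0.1074, 0], 0], [[-0.1143, -0.1074, 0], 0], [[-0.1143, -0.1074, 0], 0]])

```text
t: 37.65
eef_pos: [501.6, -164.9, 149.1]
tcp_rot: [3.141, -0.0, 1.534]
ft_force: [0.0, -0.5, -1.8]
opening: 0.124
grip_force: 30.0
```

Request:
arm_command(rows=[[[-0.1143, -0.1074, 0], 0], [[0, 0, 0], 0], [[0, 0, 0], 0], [[0, 0, 0], 0], [[0, 0, 0], 0]])

```text
t: 38.15
eef_pos: [475.7, -191.1, 148.6]
tcp_rot: [3.141, -0.0, 1.535]
ft_force: [-0.4, 0.5, -3.3]
opening: 0.118
grip_force: 30.0
```

```bash
python3 go.py 475 -192 80 87.9; python3 - <<'E'
from look import *
p,d=snap('side','side6.png');W=cloud('side',d);Z=W[...,2];h=cv2.cvtColor(p,cv2.COLOR_RGB2HSV)
L=near(W,475,-194,110)&(h[...,1]>50)&(Z>100)
print(np.nanpercentile(Z[L],[1,50,99]),rect(W,blob(L&(Z<Z[L].max()))))
cv2.imwrite('pics/crop6.png',cv2.resize(p[200:380,240:440,::-1],None,fx=3.2,fy=3.2,interpolation=cv2.INTER_CUBIC))
E
```

```text
t 38.15 pos [ 475.7 -191.1  148.6] yaw 87.96 rp [ 3.141 -0.   ] open 0.118 grip 30.0 F [-0.4  0.5 -3.3]
shift mm [-0.9 -0.6 68.6] units [-0.0037 -0.0026  0.2743] turn units 0.0003
[116.75148518 423.94476975 595.31356748] ([473.8, -192.4, 105.8, 151.4, -2.1], 3929)
```

View pics/crop6.png

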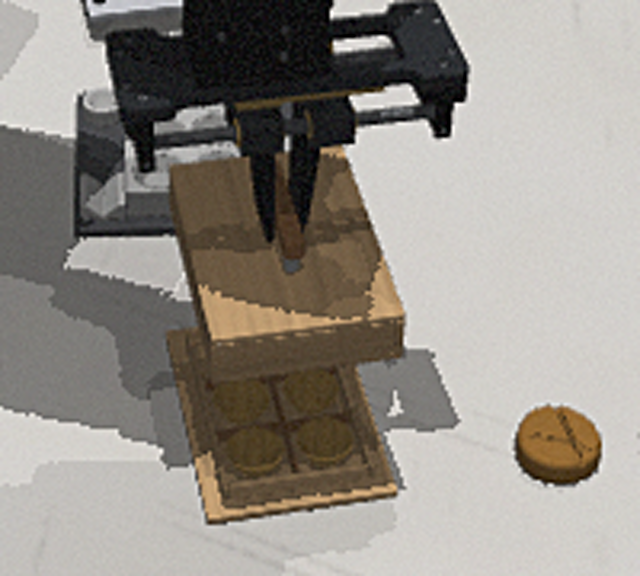

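Held lid is consistent with the original home pose (side view: needs about −0.5, −1 mm). Lowering.

Request:
arm_command(rows=[[[-0.0037, -0.002, 0], 0], [[0, 0, 0.1], 0], [[0, 0, 0.1], 0], [[0, 0, 0.06], 0], [[0, 0, 0], 0]])

```text
t: 38.7
eef_pos: [474.0, -192.0, 81.8]
tcp_rot: [-3.139, -0.002, 1.534]
ft_force: [0.4, 0.1, -2.4]
opening: 0.124
grip_force: 30.0
```

Request:
arm_command(rows=[[[0, 0, 0], 0], [[0, 0, 0], 0], [[0, 0, 0], 0], [[0, 0, 0], 0], [[0, 0, 0], 0]])

```text
t: 39.2
eef_pos: [474.7, -192.7, 83.9]
tcp_rot: [3.141, 0.0, 1.534]
ft_force: [-0.0, 0.3, -2.2]
opening: 0.125
grip_force: 30.0
```

```bash
python3 go.py 475 -192 44.7 87.9
```

```text
t 39.2 pos [ 474.7 -192.7   83.9] yaw 87.88 rp [3.141 0.   ] open 0.125 grip 30.0 F [-0.   0.3 -2.2]
shift mm [ 0.7  0.3 39.2] units [0.0029 0.0011 0.1568] turn units -0.0001
```

Request:
arm_command(rows=[[[0.0029, 0.001, 0.06], 0], [[0, 0, 0.04], 0], [[0, 0, 0], 0], [[0, 0, 0.012], 0], [[0, 0, 0.012], 0]])

```text
t: 39.7
eef_pos: [475.0, -192.0, 52.6]
tcp_rot: [3.141, 0.0, 1.534]
ft_force: [0.1, -0.4, -1.9]
opening: 0.125
grip_force: 30.0
```

Request:
arm_command(rows=[[[0, 0, 0.01], 0], [[0, 0, 0.01], 0], [[0, 0, 0], 0], [[0, 0, 0], 0], [[0, 0, 0], 0]])

```text
t: 40.2
eef_pos: [474.9, -192.0, 47.6]
tcp_rot: [3.141, 0.0, 1.534]
ft_force: [0.4, -0.8, -2.7]
opening: 0.123
grip_force: 30.0
```

```bash
python3 go.py 475 -192 44.6 87.9
```

```text
t 40.2 pos [ 474.9 -192.    47.6] yaw 87.89 rp [3.141 0.   ] open 0.123 grip 30.0 F [ 0.4 -0.8 -2.7]
shift mm [-0.   0.1  3. ] units [-0.0001  0.0005  0.012 ] turn units -0.0001
```

Request:
arm_command(rows=[[[0, 0, 0.01], 0], [[0, 0, 0.002], 0], [[0, 0, 0], 0], [[0, 0, 0], 0], [[0, 0, 0], 0]])

```text
t: 40.7
eef_pos: [474.8, -191.9, 44.5]
tcp_rot: [3.142, -0.0, 1.534]
ft_force: [-0.6, -0.5, -1.6]
opening: 0.126
grip_force: 30.0
```

Request:
arm_command(rows=[[[0, 0, 0], 0], [[0, 0, 0], 0], [[0, 0, 0], 0], [[0, 0, 0], 0], [[0, 0, 0], 0]], claw=0.5)

```text
t: 41.2
eef_pos: [474.9, -191.9, 44.5]
tcp_rot: [3.141, -0.0, 1.534]
ft_force: [0.8, 0.2, 0.7]
opening: 0.47
grip_force: 0.0
```

Request:
arm_command(rows=[[[0, 0, -0.04], 0], [[0, 0, -0.1], 0], [[0, 0, -0.16], 0], [[0, 0, -0.16], 0], [[0, 0, 0], 0]])

```text
t: 41.7
eef_pos: [476.5, -192.8, 164.6]
tcp_rot: [3.134, 0.004, 1.534]
ft_force: [0.3, 0.3, -0.2]
opening: 0.505
grip_force: 0.0
```

```bash
cat > meas2.py <<'E'
from look import *
for c in ('top','side'):
    p,d=snap(c,'n_%s.png'%c);W=cloud(c,d);Z=W[...,2];h=cv2.cvtColor(p,cv2.COLOR_RGB2HSV);v=h[...,2]
    print(c,'lidtop',rect(W,blob(near(W,475,-194,95)&(h[...,1]>50)&(Z>33)&(Z<49))))
    P=blob(near(W,495,281,140)&(Z>16)&(Z<36)); print('plate',rect(W,P)); q=np.nanmean(W[P],0)
    print('handle',rect(W,blob(near(W,q[0],q[1],70)&(Z>42)&(Z<62))))
    print('bed',rect(W,blob(near(W,471,51,105)&(Z>3.5)&(Z<40))),'dark bed',rect(W,blob(near(W,471,51,100)&(v<120)&(Z<15))),
     'block',rect(W,blob(near(W,471,51,70)&(Z>26)&(Z<36)&(v>120))))
    if c=='top': cv2.imwrite('pics/crop_n.png',cv2.resize(p[190:310,160:340,::-1],None,fx=4,fy=4,interpolation=cv2.INTER_CUBIC))
    for l in ['seat_cone','seat_groove','seat_flat','die_base','plate_grip','ball_flat']:
        print(l,[(np.round(r['position'],0).tolist(),round(r['confidence'],2)) for r in models.mark_of(c,l)][:2])
E
python3 meas2.py; python3 go.py 489 278 100 90
```

```text
top lidtop ([485.4, -137.5, 36.3, 88.3, 84.8], 337)
plate ([498.9, 279.2, 137.3, 141.4, 89.4], 2472)
handle ([490.9, 279.0, 12.3, 76.2, -1.1], 160)
bed ([471.4, 51.4, 152.5, 160.6, 80.2], 3542) dark bed ([401.8, 54.2, 60.4, 96.4, 0.8], 675) block ([468.6, 25.3, 17.5, 35.1, -89.3], 68)
seat_cone [([417.0, 108.0, 21.0], 0.66)]
seat_groove [([406.0, 8.0, 25.0], 0.67), ([492.0, 280.0, 48.0], 0.39)]
seat_flat [([528.0, 40.0, 22.0], 0.84), ([440.0, 328.0, 7.0], 0.56)]
die_base [([473.0, 53.0, -2.0], 0.65)]
plate_grip [([491.0, 283.0, 47.0], 0.84)]
ball_flat [([557.0, 278.0, 10.0], 0.65)]
side lidtop ([472.6, -192.8, 105.5, 150.0, -2.1], 2967)
plate ([467.0, 280.1, 88.9, 143.7, -3.8], 887)
handle ([487.2, 277.7, 11.7, 77.0, -0.5], 99)
bed ([441.6, 60.5, 103.8, 165.7, -8.7], 1526) dark bed ([410.2, 31.8, 93.4, 164.2, 23.7], 855) block ([466.0, 30.3, 29.8, 35.1, -52.4], 96)
seat_cone [([421.0, 112.0, 20.0], 0.93)]
seat_groove [([402.0, 15.0, 24.0], 0.84)]
seat_flat [([529.0, 40.0, 25.0], 0.65), ([421.0, 111.0, 19.0], 0.53)]
die_base [([471.0, 51.0, -1.0], 0.87)]
plate_grip [([487.0, 280.0, 48.0], 0.97), ([472.0, 56.0, 0.0], 0.59)]
ball_flat []
t 42.4 pos [ 474.8 -191.9  159.3] yaw 87.88 rp [-3.141 -0.   ] open 0.499 grip 0.0 F [-0.4  0.2  0. ]
shift mm [470.1  -3.2  59.3] units [ 1.8805 -0.0127  0.2372] turn units -0.0118
```

View pics/crop_n.png

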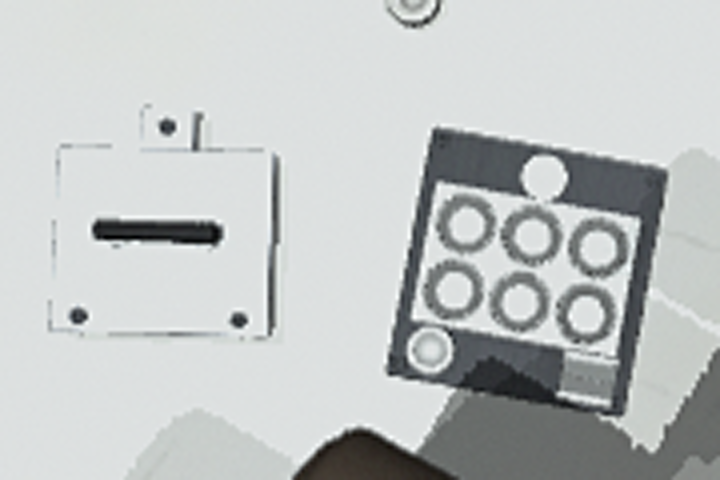

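Die empty, plate undisturbed. Crop positions: plate bolts (78,316), (239,320), (167,127); cavity rings (466,223), (531,235), (599,247), (454,290), (520,301), (586,313); flat pad (545,176), cone (431,350). I'll fit these.

```bash
python3 - <<'E'
from look import *
def px(l): return np.array(l)/4.+[160-.375,190-.375]
def fit(M,Wd):
    m=np.array(M,float);w=np.array(Wd,float);mc=m.mean(0);wc=w.mean(0)
    z=((w-wc)@[1,1j])@np.conj((m-mc)@[1,1j]); a=np.angle(z); R=np.array([[np.cos(a),-np.sin(a)],[np.sin(a),np.cos(a)]])
    t=wc-R@mc; return np.round(t,1),round(np.degrees(a),2),np.round(w-(m@R.T+t),1).tolist(), round(abs(z)/((m-mc)**2).sum(),3)
r=planez(None,px([(466,223),(531,235),(599,247),(454,290),(520,301),(586,313)]),30,'top')
f=planez(None,px([(545,176)]),14,'top');c=planez(None,px([(431,350)]),21,'top')
M=[(21,42),(21,0),(21,-42),(-21,42),(-21,0),(-21,-42),(60,0),(-60,50)]
print('die',fit(M,np.vstack([r,f,c])))
b=planez(None,px([(78,316),(239,320),(167,127)]),26,'top')
print('plate',fit([(-52.5,50),(-52.5,-50),(67.5,0)],b))
E
```

```text
die (array([471.7,  51.1]), np.float64(-9.32), [[0.2, -0.0], [-0.0, 0.7], [-0.1, -0.3], [-0.3, -0.2], [0.2, 0.1], [0.1, 0.4], [0.4, -0.5], [-0.3, -0.1]], np.float64(1.001))
plate (array([490.3, 279.4]), np.float64(-0.71), [[-0.1, 0.3], [0.0, -0.2], [0.0, -0.0]], np.float64(1.002))
```

Request:
arm_command(rows=[[[0.1883, -0.0012, 0], 0], [[0.1883, -0.0012, 0], 0], [[0.1883, -0.0012, 0], 0], [[0.1883, -0.0012, 0], 0], [[0.1883, -0.0012, 0], 0]])

```text
t: 42.9
eef_pos: [481.8, 45.1, 159.6]
tcp_rot: [3.141, -0.0, 1.534]
ft_force: [1.5, -0.3, 0.0]
opening: 0.499
grip_force: 0.0
```

Request:
arm_command(rows=[[[0.1883, -0.0012, 0], 0], [[0.1883, -0.0012, 0], 0], [[0.1883, -0.0012, 0], 0], [[0.1883, -0.0012, 0], 0], [[0.1883, -0.0012, 0], 0]])

```text
t: 43.4
eef_pos: [488.9, 280.7, 159.6]
tcp_rot: [3.141, -0.0, 1.534]
ft_force: [0.7, 0.2, 0.5]
opening: 0.502
grip_force: 0.0
```

Request:
arm_command(rows=[[[0, 0, 0], -0.0078], [[0, 0, 0.12], 0], [[0, 0, 0.12], 0], [[0, 0, 0.08], 0], [[0, 0, 0], 0]])

```text
t: 43.9
eef_pos: [488.1, 277.6, 77.3]
tcp_rot: [-3.137, 0.002, 1.558]
ft_force: [-0.9, -0.1, 0.1]
opening: 0.504
grip_force: 0.0
```

```bash
python3 go.py 489 278.6 30.5 89.3
```

```text
t 43.9 pos [488.1 277.6  77.3] yaw 89.29 rp [-3.137e+00  2.000e-03] open 0.504 grip 0.0 F [-0.9 -0.1  0.1]
shift mm [ 1.   0.9 46.8] units [0.004  0.0036 0.187 ] turn units -0.0001
```

Request:
arm_command(rows=[[[0, 0, 0.08], 0], [[0, 0, 0.07], 0], [[0, 0, 0.03], 0], [[0, 0, 0], 0], [[0, 0, 0], 0]])

```text
t: 44.4
eef_pos: [489.7, 278.7, 35.5]
tcp_rot: [3.141, -0.0, 1.558]
ft_force: [-0.3, -0.3, -0.5]
opening: 0.503
grip_force: 0.0
```

```bash
python3 go.py 489 278.6 30.5 89.3
```

```text
t 44.4 pos [489.7 278.7  35.5] yaw 89.28 rp [ 3.141 -0.   ] open 0.503 grip 0.0 F [-0.3 -0.3 -0.5]
shift mm [-0.1 -0.7  5. ] units [-0.0002 -0.0027  0.0199] turn units -0.0001
```

Request:
arm_command(rows=[[[0, -0.001, 0.018], 0], [[0, 0, 0], 0], [[0, 0, 0], 0], [[0, 0, 0], 0], [[0, 0, 0], 0]])

```text
t: 44.9
eef_pos: [489.0, 278.7, 30.1]
tcp_rot: [3.141, -0.0, 1.559]
ft_force: [0.3, -0.6, -0.1]
opening: 0.499
grip_force: 0.0
```

Request:
arm_command(rows=[[[0, 0, 0], 0], [[0, 0, 0], 0], [[0, 0, 0], 0], [[0, 0, 0], 0], [[0, 0, 0], 0]], claw=0)

```text
t: 45.4
eef_pos: [489.0, 278.6, 30.0]
tcp_rot: [3.142, -0.0, 1.558]
ft_force: [5.4, -0.5, -0.3]
opening: 0.138
grip_force: 1.9
```

Request:
arm_command(rows=[[[0, 0, 0], 0], [[0, 0, 0], 0], [[0, 0, 0], 0], [[0, 0, 0], 0], [[0, 0, 0], 0]])

```text
t: 45.9
eef_pos: [489.0, 278.6, 30.0]
tcp_rot: [3.142, -0.0, 1.558]
ft_force: [1.7, -0.1, -0.2]
opening: 0.122
grip_force: 30.0
```

```bash
python3 go.py 463 52.2 100 80.6
```

```text
t 45.9 pos [489.  278.6  30. ] yaw 89.29 rp [ 3.142 -0.   ] open 0.122 grip 30.0 F [ 1.7 -0.1 -0.2]
shift mm [-226.7  -23.2  -70. ] units [-0.9069 -0.0926 -0.28  ] turn units 0.0483
```

Request:
arm_command(rows=[[[0, 0, -0.04], 0], [[0, 0, -0.08], 0], [[0, 0, -0.08], 0], [[0, 0, -0.08], 0], [[0, 0, 0], 0]])

```text
t: 46.4
eef_pos: [489.7, 279.0, 102.4]
tcp_rot: [3.138, -0.002, 1.558]
ft_force: [0.3, 0.5, -6.0]
opening: 0.122
grip_force: 30.0
```

Request:
arm_command(rows=[[[-0.1511, -0.0148, 0], 0], [[-0.1511, -0.0148, 0], 0], [[-0.1511, -0.0148, 0], 0], [[-0.1511, -0.0148, 0], 0], [[-0.1511, -0.0148, 0], 0]])

```text
t: 46.9
eef_pos: [467.2, 88.6, 99.3]
tcp_rot: [-3.14, -0.0, 1.559]
ft_force: [0.8, 0.2, -5.2]
opening: 0.125
grip_force: 30.0
```

Request:
arm_command(rows=[[[-0.1511, -0.0148, 0], 0], [[0, 0, 0], 0.0242], [[0, 0, 0], 0.0241], [[0, 0, 0], 0], [[0, 0, 0], 0]])

```text
t: 47.4
eef_pos: [463.6, 52.3, 99.5]
tcp_rot: [-3.141, 0.0, 1.409]
ft_force: [0.3, -0.2, -5.5]
opening: 0.124
grip_force: 30.0
```

```bash
python3 go.py 464 52.2 56 80.6; python3 - <<'E'
from look import *
p,d=snap('side','side7.png')
cv2.imwrite('pics/crop7.png',cv2.resize(p[140:300,220:390,::-1],None,fx=3.7,fy=3.7,interpolation=cv2.INTER_CUBIC))
E
```

```text
t 47.4 pos [463.6  52.3  99.5] yaw 80.73 rp [-3.141  0.   ] open 0.124 grip 30.0 F [ 0.3 -0.2 -5.5]
shift mm [-0.1  0.4 43.5] units [-0.0003  0.0016  0.1742] turn units 0.0007
```

View pics/crop7.png

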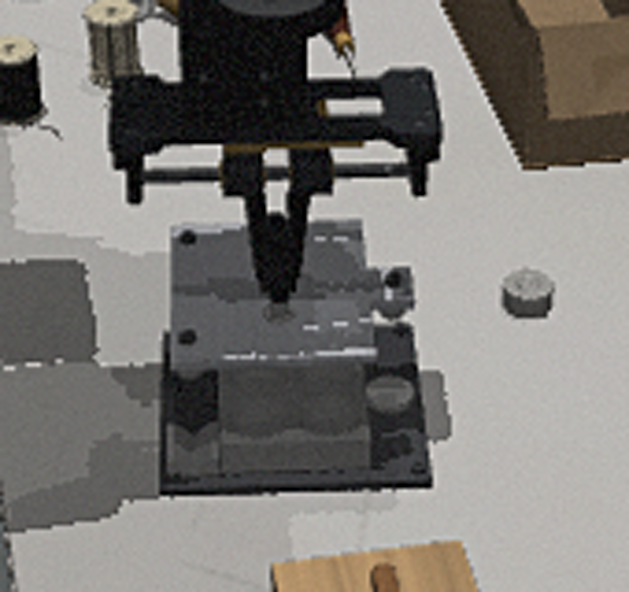

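Plate held level over the die. I'll lower it until the balls are just above the seat rims.

Request:
arm_command(rows=[[[0, 0.0016, 0.08], 0], [[0, 0, 0.06], 0], [[0, 0, 0.04], 0], [[0, 0, 0], 0], [[0, 0, 0], 0]])

```text
t: 47.95
eef_pos: [464.4, 52.3, 55.1]
tcp_rot: [-3.141, -0.0, 1.407]
ft_force: [0.2, -1.0, -5.2]
opening: 0.123
grip_force: 30.0
```

Request:
arm_command(rows=[[[0, 0, 0.004], 0], [[0, 0, 0.004], 0], [[0, 0, 0], 0], [[0, 0, 0], 0], [[0, 0, 0], 0]])

```text
t: 48.45
eef_pos: [464.4, 52.2, 53.1]
tcp_rot: [3.141, -0.0, 1.407]
ft_force: [-0.5, -0.1, -5.5]
opening: 0.126
grip_force: 30.0
```

```bash
python3 go.py 464 52.2 44 80.6
```

```text
t 48.45 pos [464.4  52.2  53.1] yaw 80.59 rp [ 3.141 -0.   ] open 0.126 grip 30.0 F [-0.5 -0.1 -5.5]
shift mm [-0.  -0.4  9.1] units [-0.0001 -0.0016  0.0366] turn units -0.0
```

Request:
arm_command(rows=[[[0, 0, 0.006], 0], [[0, 0, 0.006], 0], [[0, 0, 0.004], 0], [[0, 0, 0], 0], [[0, 0, 0], 0]])

```text
t: 48.95
eef_pos: [464.3, 52.2, 48.9]
tcp_rot: [-3.142, -0.0, 1.407]
ft_force: [-0.7, -0.1, -5.0]
opening: 0.125
grip_force: 30.0
```

Request:
arm_command(rows=[[[0, 0, 0.004], 0], [[0, 0, 0.004], 0], [[0, 0, 0], 0], [[0, 0, 0], 0], [[0, 0, 0], 0]])

```text
t: 49.45
eef_pos: [464.4, 52.2, 47.0]
tcp_rot: [3.141, -0.0, 1.407]
ft_force: [0.5, -0.5, -5.4]
opening: 0.126
grip_force: 30.0
```

```bash
python3 go.py 464 52.2 44 80.6
```

```text
t 49.45 pos [464.4  52.2  47. ] yaw 80.59 rp [ 3.141 -0.   ] open 0.126 grip 30.0 F [ 0.5 -0.5 -5.4]
shift mm [-0.  -0.4  3. ] units [-0.0001 -0.0015  0.0121] turn units -0.0
```

Request:
arm_command(rows=[[[0, 0, 0.003], 0], [[0, 0, 0.003], 0], [[0, 0, 0], 0], [[0, 0, 0], 0], [[0, 0, 0], 0]])

```text
t: 49.95
eef_pos: [464.4, 52.2, 45.5]
tcp_rot: [3.142, -0.0, 1.407]
ft_force: [0.8, 0.1, -5.4]
opening: 0.126
grip_force: 30.0
```

Request:
arm_command(rows=[[[0, 0, 0.003], 0], [[0, 0, 0.002], 0], [[0, 0, 0], 0], [[0, 0, 0], 0], [[0, 0, 0], 0]])

```text
t: 50.45
eef_pos: [464.1, 52.2, 44.4]
tcp_rot: [-3.141, -0.0, 1.407]
ft_force: [-3.1, -0.4, 2.4]
opening: 0.125
grip_force: 30.0
```

```bash
python3 go.py 464 52.2 44 80.6
```

```text
t 50.45 pos [464.1  52.2  44.4] yaw 80.6 rp [-3.141 -0.   ] open 0.125 grip 30.0 F [-3.1 -0.4  2.4]
shift mm [-0.  -0.1  0.4] units [-0.0002 -0.0005  0.0015] turn units -0.0
```

Essentially home (0.4 mm). Release and back away.

Request:
arm_command(rows=[[[0, 0, 0], 0], [[0, 0, 0], 0], [[0, 0, 0], 0], [[0, 0, 0], 0], [[0, 0, 0], 0]], claw=0.5)

```text
t: 50.95
eef_pos: [464.5, 52.2, 44.3]
tcp_rot: [3.141, -0.0, 1.407]
ft_force: [-0.1, -0.4, -0.0]
opening: 0.469
grip_force: 0.0
```

Request:
arm_command(rows=[[[0, 0, 0], 0], [[0, 0, -0.04], 0], [[0, 0, -0.14], 0], [[0, 0, -0.18], 0], [[0, 0, -0.18], 0]])

```text
t: 51.45
eef_pos: [463.8, 52.2, 181.4]
tcp_rot: [-3.141, -0.0, 1.407]
ft_force: [0.4, 0.4, -0.1]
opening: 0.498
grip_force: 0.0
```

Request:
arm_command(rows=[[[0.17, 0, 0], 0], [[0.17, 0, 0], 0], [[0.17, 0, 0], 0], [[0.17, 0, 0], 0], [[0.17, 0, 0], 0]])

```text
t: 51.95
eef_pos: [498.9, 263.6, 180.2]
tcp_rot: [3.141, -0.0, 1.407]
ft_force: [1.4, -0.5, -0.6]
opening: 0.499
grip_force: 0.0
```

Request:
arm_command(rows=[[[0.17, 0, 0], 0], [[0.17, 0, 0], 0], [[0, 0, 0], 0], [[0, 0, 0], 0], [[0, 0, 0], 0]])

```text
t: 52.45
eef_pos: [512.7, 344.9, 179.6]
tcp_rot: [-3.141, 0.0, 1.406]
ft_force: [0.5, -0.4, -0.0]
opening: 0.499
grip_force: 0.0
```

```bash
python3 - <<'E'
from look import *
for c in ('top','side'):
    p,d=snap(c,'f_%s.png'%c);W=cloud(c,d);Z=W[...,2];h=cv2.cvtColor(p,cv2.COLOR_RGB2HSV)
    L=blob(near(W,475,-194,95)&(h[...,1]>50)&(Z>30)&(Z<50));print(c,'lidtop',rect(W,L),'z',np.nanmedian(Z[L]))
    P=near(W,465,52,90)&(Z>33)&(Z<50); P=blob(P); print('plate',rect(W,P)); q=W[P]
    q=q[abs(q[:,2]-np.median(q[:,2]))<5]
    A=np.c_[q[:,:2]-[464,52],np.ones(len(q))]; s=np.linalg.lstsq(A,q[:,2],rcond=None)[0]; print('plane tilt/rad, z',np.round(s,4))
    print('handle',rect(W,blob(near(W,465,52,60)&(Z>58)&(Z<78))))
    if c=='top': cv2.imwrite('pics/crop_f.png',cv2.resize(p[190:310,220:440,::-1],None,fx=3.6,fy=3.6,interpolation=cv2.INTER_CUBIC))
E
```

```text
top lidtop ([475.9, -194.0, 105.7, 147.9, -2.1], 2359) z 40.03131358396263
plate ([472.5, 51.5, 136.1, 141.7, 80.5], 2464)
plane tilt/rad, z [-2.50000e-03 -3.00000e-04  4.03709e+01]
handle ([464.1, 52.2, 12.3, 74.9, -9.6], 155)
side lidtop ([472.3, -193.3, 105.3, 150.7, -1.6], 3037) z 39.946862185273176
plate ([470.4, 54.1, 141.7, 146.1, -9.0], 2088)
plane tilt/rad, z [-1.40000e-03  4.30000e-03  4.04748e+01]
handle ([460.7, 51.9, 11.2, 82.4, -11.1], 125)
```

View pics/crop_f.png

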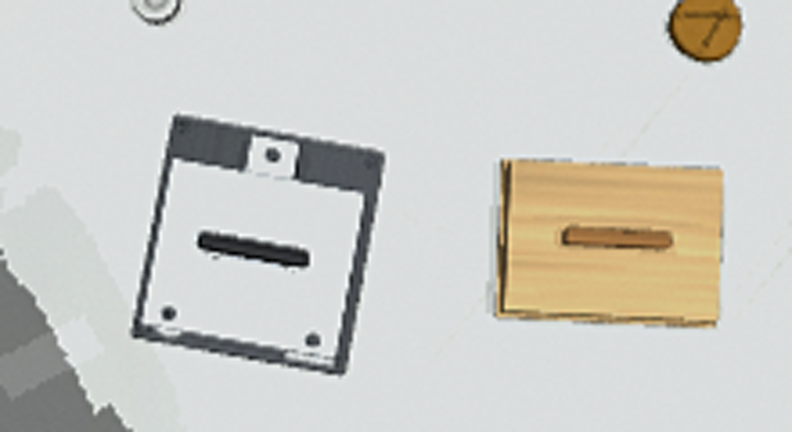

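Plate top is level at 40 mm (home is 40), and the lid top is at 40 mm (home is 40) at its original place. Handing in.

```bash
python3 -c "
from look import *
print(env.job_done())"
```

```text
the job is handed in; nothing more can be done
None
```

The job is handed in (no verdict came back): all four cups were set in tray pockets, and the final pictures show the lid home on the tray and the top plate level at its seated height, with no sign that the bystanders were disturbed.

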